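Present the loose tea tin on the crowned serving tray

ROBOT

A 6-joint arm with a two-finger parallel gripper is mounted at the origin on the work surface. World frame = base frame: x ahead of the robot, y to its left, z up, the work surface at z = 0. Lengths are in mm, angles in rad, forces in N, time in s.
With the tool pointing down it reaches from about 275 to 1000 mm from the base axis. Payload 8.4 kg.
Tool frame: the origin (TCP) lies at the very end of the fingers, on their centre line; the grasp point (between the pads) lies 19 mm behind it; z points along the fingers, y is the line along which they close (so a half turn about z gives the same grasp; the last joint's range is limited). The gripper opens to 85 mm and grips with 20 to 120 N. Pads are 22 mm wide; open, the fingers measure 114 mm over their backs; the gripper's body (76 mm by 85 mm) begins 54 mm behind the grasp point. The pads swing forward as they close: fully open they stand 13 mm farther back than shut.
Start: joints at [-1.149, 0.353, 1.633, -0, 1.155, -0.002], TCP at [257.016, -569.711, 231.281] pointing down, gripper open.
Joint ranges: [-2.63, 2.63], [-0.92, 2.1], [0.06, 2.66], [-1.3, 4.44], [0, 2.69], [-3.02, 3.02]. Speed limits (rad/s): [2.22, 2.22, 2.79, 3.14, 3.14, 3.14].

INTERFACE

Orientations are given as [roll, pitch, yaw] about the fixed x, y, z axes, in that order (R = Rz(yaw) Ry(pitch) Rx(roll)).
In Python, from rig import telemetry, imaging, r gives the robot as it stands. The module is installed in compiled form; this text tells all that it offers.
- The arm moves only by the tool step_arm, never from a script. Its argument "moves" is a list of rows, each a list of 3 entries, a list of its own where there are three numbers: the turn, a rotation vector about the tool's x, y, z scaled (see below), then the shift along the tool's x, y, z scaled (see below), then the opening, from -1 (shut) to 1 (fully open). A call has 1 to 8 rows; each row is the pose to reach, as a shift and turn from the pose commanded when the call began, along the tool's axes at that moment; what a row does not reach only later rows make up. The controller multiplies each number of a shift by 200 mm and each number of a turn by 45 degrees. A row lasts 1/10 s, in which the tool goes at most 50 mm and 8.59 degrees, less where a joint would pass 70% of its speed; a pose out of reach is approached as far as the arm can. A call with a number of a shift or a turn outside -1 to 1 is refused whole. A call with a gripper value outside its range is refused whole. The fingers move at their own pace and stop on an object; "squeeze" is the grip in N (left out, the last holds). Time passes only in rows, so rows that repeat a pose let the fingers close. It gives the time, the measured TCP pose, the force, the opening and the grip force at its end, in the units of the state.
- telemetry.sense(): the state, without advancing time (a new reading comes with each control period).
- imaging.grab_frame(name): name is "side" or "top"; returns the picture (384x512x3 uint8, red, green, blue); there is no depth.
- imaging.calibration(name): a dict with "fx", "fy", "cx", "cy" (pixels), "cam_to_world" (4x4, takes a point from camera to world coordinates). Camera axes: x right, y up, looking along -z (the intrinsics and any distortion apply to the point x, -y, -z); pixel columns grow to the right and rows downward; lengths in mm; the calibration is good to about 2 mm. A picture is of the moment at which its call begins. calibration takes no time and is no camera call.
- r.sign_off(): hands the job in; it is judged then, once.
Trained networks look in the newest picture that a camera, given by its name, has taken for a name from the list of things; names that differ only in an ending like _2 or _b are one class to them, and where a whole thing is asked for, a point or a joint stands for the part that bears it (a point fixed in the world has none). Each returns a list of dicts, best first, with "conf" (0 to 1); they miss things now and then, are a little off and sometimes report something else, mostly with a low value. They report only what shows in the picture. A call takes as long as a camera call. They do not tell look-alikes from the thing itself.
- imaging.recognise(camera, name): "extent" ([left, top, width, height] in pixels, round what is visible of it).
- imaging.mark_of(camera, name): "xy" ([column, row] in pixels: a listed point, or the origin of a listed thing).
The state is a dict: "clock": time; "qpos": joint angles; "qvel": joint speeds; "joint_efforts": joint torques, N m; "eef_pos": TCP position; "tcp_rot": TCP orientation; "contact_force": force on the tool from outside, world axes, zero at the start; "wrist_torque": the same for the moment, N m; "opening": opening from 0.0 (shut) to 1.0 (fully open); "grasp_force": force on a finger pad.
Only numpy, scipy, OpenCV 4.12 (cv2) and the standard library are available. Lean on these libraries where they do the work, as an engineer would, in place of code of your own. Each camera call takes 0.05 s, during which the arm holds its last target. There are 200 camera calls.

TASK

Pick up the bamboo serving tray by its bridge handle, about a hand's breadth off the table, and, tilting it gently while still above where it stood, roll the loose red tea tin from the end rim up to the middle of the bowed deck and steady it there, between the green lines, for a few seconds. Then carry the tray over to the place mat, keeping the tin well away from the end rims, and hold it out there for a guest, level, clear above the middle of the mat and lined up with it, with the tin staying steady between the green lines for at least five seconds. Finish while still holding the tray like that; do not touch the tin, and leave everything else where it stands.

Things in the scene. Friction and masses are not known exactly. Their poses are not given: they have to be found in the camera images.
- tray: Bamboo serving tray, 300 (x) x 184 (y) x 155 mm, nominally 0.5 kg, loose. Origin: centre of its underside; x along its length (the way the tin rolls), y across, z up. The deck, two slats, is bowed upwards along x with 1.15 m radius: crest at x = 0, 30 mm above the origin, 8 mm lower at the ends. Green lines across it at x = +30 and -30 mm mark the middle. Side rails 70 mm high guide the tin.
- tray_bar (a point): Centre of the tray's grip bar, 140 mm above its origin; axes as the tray's. The bridge handle spans the tray at x = 0: posts at y = +-86 mm carry a straight bar along y, 16 mm wide in x, 30 mm tall (125 to 155 mm above the origin), 160 mm free between the posts. The fingers close on it along x. The tin passes under bar and fingertips: its top is at most 100 mm above the origin.
- tray_mid (a point): Where the tin's centre belongs: over the crest, 65 mm above the tray's origin; axes as the tray's. With the tin at offset x from here (m) and tray tilt t (rad, positive lowers the +x end) it accelerates along x by 6.7 (t + x / 1.185) m/s2, less 0.68 of the tray's own acceleration: on a level tray it runs away. Rolling resistance, about 0.07 m/s2, lets it rest within about 10 mm of the crest.
- tray_rim (a point): Top inner edge of the +x end rim, x = 140 mm, 36 mm above the tray's origin (the -x rim is alike). The rims stand only 14 mm above the deck: the tin's centre can travel 114 mm either way from the middle, and the tin climbs over a rim at about 0.4 m/s.
- tin: Loose red tea tin with brass bands and rounded ends, lying across the tray: 70 mm diameter, 150 mm long, nominally 0.25 kg (may differ by a third). Origin at its centre, 35 mm above the deck; its own y is its axis (along the tray's y), x and z turn as it rolls. It starts at rest against the tray's +x end rim, on the deck's slope.
- mat: Fixed blue place mat with a grey field, 340 (x) x 220 (y) x 3 mm. Origin at the centre of its underside; the tray is to be held above its centre, x axis along the mat's x axis (either way round). Nothing stands on it.
- mug_a: White mug, radius 40, height 95 mm, standing in the kettle's tea tray on the left; origin at its underside. Leave alone.
- mug_b: White mug, radius 40, height 95 mm, at the back of the table; origin at its underside. Leave alone.
- jar: Amber jar with a brass cap, radius 36, height 100 mm, at the back of the table; origin at its underside. Leave alone.
- milk0: White milk portion pot, radius 23, height 28 mm, at the back of the table; origin at its underside. Leave alone.
- milk1: White milk portion pot, like milk0, radius 23, height 28 mm; origin at its underside. Leave alone.
- spoon: Teaspoon lying at the back of the table, 150 mm long; origin under its middle. Leave alone.
Things that resemble listed ones, but are neither listed nor needed, are in the scene too. Several things have the shape of the tin; the one meant has the colours described above.

How it is judged:
By the outcome, as a careful person would: the job done as asked, in the order asked, and still so for the second after the job is handed in, while the arm keeps its last pose, push and grip.
It also fails if it takes over 72 s, if anything falls off the work surface, if the arm or the gripper's body presses on something with over 40 N, if the wrist force passes 120 N, or if a joint passes its speed limit or range.

## Working session

There is one attempt and no reset: what is moved stays moved. The work goes in short steps, Python scripts to look and compute and a tool call to move; the robot and the scene stay as the last step left them, time stands still between calls to the robot, and variables do not carry over. Pictures are saved under pics/ and viewed, at most 10 in all, crops included, and the job is handed in when it is done.

Besides the shell and the picture viewer there is one more tool, called after "Call:" as a command line: name --argument value ..., lists and objects as JSON in quotes. step_arm: Moves the arm, as the interface text tells. Its arguments: {"type":"object","properties":{"moves":{"type":"array"},"squeeze":{"type":"number"}},"required":["moves"]}

```bash
mkdir -p pics
cat > h.py <<'E'
import numpy as np, cv2
from rig import telemetry, imaging, r
from scipy.spatial.transform import Rotation as R
def ray(cam,uv):
    c=imaging.calibration(cam); M=np.array(c["cam_to_world"])
    d=np.array([(uv[0]-c["cx"])/c["fx"],-(uv[1]-c["cy"])/c["fy"],-1.])
    return M[:3,3],M[:3,:3]@d
def at_z(cam,uv,z):
    o,d=ray(cam,uv); return o+d*(z-o[2])/d[2]
def proj(cam,P):
    c=imaging.calibration(cam); M=np.linalg.inv(np.array(c["cam_to_world"]))
    p=M[:3,:3]@np.array(P,float)+M[:3,3]
    return np.array([c["cx"]+c["fx"]*p[0]/-p[2], c["cy"]-c["fy"]*p[1]/-p[2]])
E
python3 - <<'E'
from h import *
for c in ("side","top"):
    im=imaging.grab_frame(c); cv2.imwrite(f"pics/{c}0.png",im[:,:,::-1])
    k=imaging.calibration(c); print(c,{a:(np.round(np.array(b),3).tolist()) for a,b in k.items()})
    for n in ("tray","tray_bar","tray_mid","tray_rim","tin","mat"):
        print(c,n,[(np.round(d["xy"],1).tolist(),round(d["conf"],2)) for d in imaging.mark_of(c,n)][:4])
s=telemetry.sense(); print(s)
E
```

```text
side {'fx': 475.39, 'fy': 475.39, 'cx': 257.403, 'cy': 197.552, 'cam_to_world': [[-0.727, 0.479, -0.492, -344.184], [-0.686, -0.515, 0.513, 1011.502], [-0.007, 0.711, 0.704, 1353.642], [0.0, 0.0, 0.0, 1.0]]}
side tray [([312.0, 184.8], 0.84)]
side tray_bar [([310.9, 157.5], 0.64)]
side tray_mid [([312.3, 171.5], 0.65)]
side tray_rim [([292.1, 197.6], 0.62)]
side tin [([304.7, 137.3], 0.98), ([294.2, 189.6], 0.8), ([380.6, 171.0], 0.6)]
side mat [([255.1, 235.9], 0.97), ([187.4, 212.7], 0.62)]
top {'fx': 453.64, 'fy': 453.64, 'cx': 256.466, 'cy': 197.39, 'cam_to_world': [[-0.005, 0.996, -0.087, 389.149], [-1.0, -0.007, -0.026, 68.77], [-0.026, 0.087, 0.996, 1593.003], [0.0, 0.0, 0.0, 1.0]]}
top tray [([337.6, 210.3], 0.93), ([212.8, 137.4], 0.66), ([346.4, 206.0], 0.48)]
top tray_bar [([346.7, 204.3], 0.66)]
top tray_mid [([337.3, 207.4], 0.68), ([244.8, 130.9], 0.56)]
top tray_rim [([302.0, 210.1], 0.62), ([340.4, 210.9], 0.48)]
top tin [([308.3, 208.2], 0.73), ([411.5, 260.9], 0.72), ([348.6, 269.3], 0.69), ([402.3, 154.1], 0.61)]
top mat [([236.4, 216.9], 0.97)]
{'clock': 0.7, 'qpos': array([-1.14938543e+00,  3.52984808e-01,  1.63341283e+00,  1.60849060e-05,
        1.15522678e+00, -2.39610827e-03]), 'qvel': array([ 1.63124220e-03, -6.94039719e-04, -1.86448855e-03, -4.99320271e-04,
       -9.51566398e-05, -1.56981350e-03]), 'joint_efforts': array([-3.37376274e-03, -6.05012727e+01, -3.42386198e+01, -2.47509797e-04,
        5.75720733e-04,  6.66711571e-06]), 'eef_pos': array([ 257.0222882 , -569.69079306,  231.28496435]), 'tcp_rot': array([-3.14156092e+00, -1.47917281e-05,  4.23800515e-01]), 'contact_force': array([ 0.54823381,  0.2374849 , -1.03534722]), 'wrist_torque': array([-0.03607538, -0.00920896, -0.03181007]), 'grasp_force': 0.0, 'opening': 0.9997669798435698}
```

Run:
```python
import cv2
a=cv2.imread("pics/top0.png")[100:310,150:450]; cv2.imwrite("pics/top0c.png",cv2.resize(a,(800,560),interpolation=cv2.INTER_CUBIC))
```

```text
(no output)
```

View pics/top0c.png

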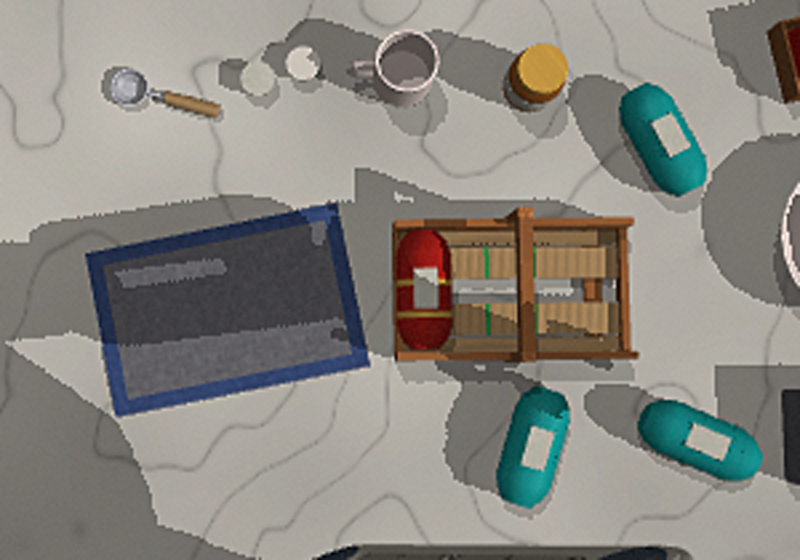

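View pics/side0.png

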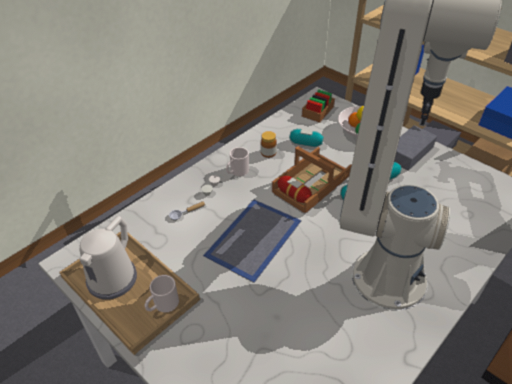

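The top crop shows the tray with the red tin at its left end (crop 425,290), the bar at crop x≈525, and the mat left of it, turned by about 11°. Three teal look-alikes lie nearby. In the side view the tray is at (312,180) and the mat at (255,236).

Run:
```python
from h import *
f=lambda p:(150+p[0]/2.667,100+p[1]/2.667)
m=np.array([at_z("top",f(p),3)[:2] for p in [(88,255),(338,204),(368,366),(117,414)]]);c=m.mean(0)
print("mat",c, np.degrees(np.arctan2(*(m[0]-m[1])[::-1])),np.degrees(np.arctan2(*(m[3]-m[2])[::-1])),np.linalg.norm(m[0]-m[1]),np.linalg.norm(m[0]-m[3]))
print("mat marks",at_z("top",(236.4,216.9),0),at_z("side",(255.1,235.9),0))
t=np.array([at_z("top",f(p),70)[:2] for p in [(393,220),(633,218),(637,356),(397,360)]])
print("tray",t.mean(0),np.degrees(np.arctan2(*(t[0]-t[1])[::-1])),np.degrees(np.arctan2(*(t[3]-t[2])[::-1])),np.linalg.norm(t[0]-t[1]),np.linalg.norm(t[0]-t[3]))
def tri(a,b):
    A=[];B=[]
    for cam,uv in (("top",a),("side",b)):
        o,d=ray(cam,uv);d/=np.linalg.norm(d);P=np.eye(3)-np.outer(d,d);A.append(P);B.append(P@o)
    return np.linalg.solve(sum(A),sum(B))
for n,a,b in (("tray",(337.6,210.3),(312,184.8)),("bar",(346.7,204.3),(310.9,157.5)),("mid",(337.3,207.4),(312.3,171.5)),("rim",(302,210.1),(292.1,197.6)),("tin",(308.3,208.2),(294.2,189.6))): print(n,tri(a,b))
print(at_z("top",(337.6,210.3),0),at_z("top",(346.7,204.3),140),at_z("top",(337.3,207.4),65),at_z("side",(310.9,157.5),140),at_z("side",(312,184.8),0))
```

```text
mat [463.77671028 184.67699149] 101.15168162595867 100.51675672805409 338.14915999452967 213.2414953809258
mat marks [460.60999554 181.08361336   0.        ] [4.67766108e+02 1.78299319e+02 2.27373675e-13]
tray [ 484.99827245 -181.2081675 ] 90.0263021466374 90.67368952771385 301.3936504697502 176.49421400102247
tray [ 479.80821432 -172.5445112    13.26763839]
bar [ 495.2637236  -178.05454911  146.82719755]
mid [ 481.8968073  -161.9656427    92.12410442]
rim [480.902428   -47.65679188  29.00905954]
tin [486.35177791 -66.44236999  56.02169502]
[ 481.61337704 -173.76636895    0.        ] [ 492.49948555 -181.79074912  140.        ] [ 487.60290157 -163.06457287   65.        ] [ 503.15285264 -182.04514368  140.        ] [ 486.95277713 -185.11502679    0.        ]
```

Call:
step_arm --moves '[[[0, 0, 0.53], [0.925, -0.65, -0.15], 1], [[0, 0, 0.53], [0.925, -0.65, -0.15], 1], [[0, 0, 0.53], [0.925, -0.65, -0.15], 1], [[0, 0, 0.53], [0.925, -0.65, -0.15], 1], [[0, 0, 0.53], [0.925, -0.65, -0.15], 1], [[0, 0, 0.53], [0.925, -0.65, -0.15], 1]]'

```text
clock: 1.3
eef_pos: [373.9, -372.5, 262.2]
tcp_rot: [3.142, -0.001, 0.011]
contact_force: [-0.4, 0.3, -0.1]
opening: 1.007
grasp_force: 0.0
```

```bash
cat >> h.py <<'E'
def go(p,rpy):
    "scaled (turn, shift) from the measured pose to a world TCP pose"
    s=telemetry.sense(); A=R.from_euler("xyz",s["tcp_rot"]); B=R.from_euler("xyz",rpy)
    t=(A.inv()*B).as_rotvec()/np.radians(45); d=A.inv().apply(np.array(p)-s["eef_pos"])/200
    print("t",round(s["clock"],2),"pos",s["eef_pos"].round(1),"rpy",s["tcp_rot"].round(4),"turn",t.round(3),"shift",d.round(4)); return t,d
E
python3 -c "
from h import *
go((487,-179.5,230),(np.pi,0,.007))"
```

```text
t 1.3 pos [ 373.9 -372.5  262.2] rpy [ 3.1415e+00 -1.4000e-03  1.0800e-02] turn [ 0.    -0.002  0.005] shift [ 0.5756 -0.9588  0.1615]
```

Call:
step_arm --moves '[[[0, 0, 0.005], [0.575, -0.96, 0.16], 1], [[0, 0, 0.005], [0.575, -0.96, 0.16], 1], [[0, 0, 0.005], [0.575, -0.96, 0.16], 1], [[0, 0, 0.005], [0.575, -0.96, 0.16], 1], [[0, 0, 0.005], [0.575, -0.96, 0.16], 1], [[0, 0, 0.005], [0.575, -0.96, 0.16], 1]]'

```text
clock: 1.9
eef_pos: [486.8, -180.2, 228.7]
tcp_rot: [-3.141, 0.0, 0.007]
contact_force: [-0.7, -0.4, 0.1]
opening: 1.001
grasp_force: 0.0
```

```bash
python3 -c "
from h import *
go((487,-179.5,121),(np.pi,0,.007))
a=[]
for c in ('side','top'):
    im=imaging.grab_frame(c)[:,:,::-1]
    for n in ('tray_bar','tray','tray_rim','tin'): print(c,n,[(np.round(d['xy'],1).tolist(),round(d['conf'],2)) for d in imaging.mark_of(c,n)][:3])
    u=proj(c,(487,-180,100)); x,y=int(u[0])-70,int(u[1])-65
    print(x,y); a.append(cv2.resize(im[y:y+150,x:x+130],(390,450),interpolation=cv2.INTER_CUBIC))
cv2.imwrite('pics/pre.png',np.hstack(a))"
```

```text
t 1.9 pos [ 486.8 -180.2  228.7] rpy [-3.1409e+00  4.0000e-04  6.6000e-03] turn [-0.001  0.    -0.   ] shift [ 0.0012 -0.0034  0.5384]
side tray_bar [([311.4, 156.5], 0.85), ([267.1, 153.5], 0.66)]
side tray [([312.2, 183.6], 0.59)]
side tray_rim [([256.3, 237.2], 0.23)]
side tin [([304.6, 137.6], 0.86), ([291.4, 189.3], 0.55)]
243 102
top tray_bar [([345.6, 205.0], 0.94)]
top tray [([339.1, 209.5], 0.72), ([339.8, 206.8], 0.53)]
top tray_rim [([301.1, 209.7], 0.83)]
top tin [([308.9, 207.0], 0.81), ([399.5, 150.2], 0.77)]
274 141
```

View pics/pre.png

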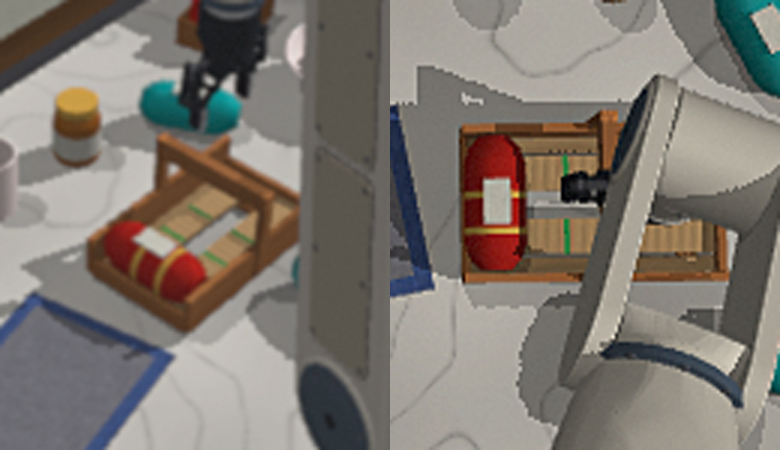

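The side crop shows the open gripper above the bar (crop 215,170) and an unobstructed view of the tin. In the top crop the arm covers the bar's middle. Next I descend and grip.

Call:
step_arm --moves '[[[0, 0, 0], [0.015, -0.003, 0.2], 1], [[0, 0, 0], [0.015, -0.003, 0.4], 1], [[0, 0, 0], [0.015, -0.003, 0.54], 1], [[0, 0, 0], [0.015, -0.003, 0.54], 1], [[0, 0, 0], [0.015, -0.003, 0.54], -0.5], [[0, 0, 0], [0.015, -0.003, 0.54], -1], [[0, 0, 0], [0.015, -0.003, 0.54], -1], [[0, 0, 0], [0.015, -0.003, 0.54], -1]]' --squeeze 60

```text
clock: 3.2
eef_pos: [489.5, -182.0, 122.6]
tcp_rot: [3.141, -0.002, 0.004]
contact_force: [0.0, 1.0, -0.6]
opening: 0.329
grasp_force: 0.0
```

```bash
python3 -c "
from h import *
go((490,-179.5,221),(np.pi,0,.007)); s=telemetry.sense(); print(s['contact_force'],s['wrist_torque'],s['opening'],s['grasp_force'])"
```

```text
t 3.2 pos [ 489.5 -182.   122.6] rpy [ 3.1408e+00 -2.1000e-03  3.6000e-03] turn [ 0.001 -0.003 -0.004] shift [ 0.0036 -0.0119 -0.4922]
[ 0.00840223  0.99052703 -0.60689439] [ 0.01384123 -0.02088191 -0.06166257] 0.32872925938505576 0.0
```

Call:
step_arm --moves '[[[0, 0, 0], [0, 0, 0], -1], [[0, 0, 0], [0, 0, 0], -1], [[0, 0, 0], [0, 0, 0], -1], [[0, 0, 0], [0, 0, 0], -1], [[0, 0, 0], [0, 0, 0], -1], [[0, 0, 0], [0, 0, 0], -1]]' --squeeze 100

```text
clock: 3.8
eef_pos: [489.3, -181.6, 122.4]
tcp_rot: [3.142, -0.001, 0.003]
contact_force: [-1.6, 2.0, 9.7]
opening: 0.171
grasp_force: 98.4
```

```bash
python3 -c "
from h import *
go((490,-179.5,221),(np.pi,0,.007)); s=telemetry.sense(); print(s['contact_force'],s['wrist_torque'],s['opening'],s['grasp_force'])"
```

```text
t 3.8 pos [ 489.3 -181.6  122.4] rpy [ 3.1415e+00 -1.3000e-03  3.4000e-03] turn [ 0.    -0.002 -0.005] shift [ 0.0044 -0.0105 -0.4927]
[-1.62730168  2.04068446  9.67253903] [ 0.44980785  0.21661633 -0.08017112] 0.17067140110771944 98.38834047317505
```

Call:
step_arm --moves '[[[0, 0, 0], [0, 0, -0.02], -1], [[0, 0, 0], [0, 0, -0.07], -1], [[0, 0, 0], [0, 0, -0.15], -1], [[0, 0, 0], [0, 0, -0.24], -1], [[0, 0, 0], [0, 0, -0.33], -1], [[0, 0, 0], [0, 0, -0.41], -1], [[0, 0, 0], [0, 0, -0.46], -1], [[0, 0, 0], [0, 0, -0.48], -1]]'

```text
clock: 4.6
eef_pos: [488.9, -181.8, 218.3]
tcp_rot: [3.141, -0.001, 0.004]
contact_force: [0.4, -0.6, -7.6]
opening: 0.169
grasp_force: 98.0
```

```bash
python3 -c "
from h import *
go((489.5,-181,218),(np.pi,0,.007)); s=telemetry.sense(); print(s['contact_force'],s['wrist_torque'],s['opening'],s['grasp_force'])
a=[]
for c in ('side','top'):
    im=imaging.grab_frame(c)[:,:,::-1]; cv2.imwrite(f'pics/lift_{c}.png',im)
    for n in ('tray_bar','tray','tin'): print(c,n,[(np.round(d['xy'],1).tolist(),round(d['conf'],2)) for d in imaging.mark_of(c,n)][:3])
    u=proj(c,(487,-180,170)); x,y=int(u[0])-70,int(u[1])-55
    print(x,y); a.append(cv2.resize(im[y:y+150,x:x+130],(390,450),interpolation=cv2.INTER_CUBIC))
cv2.imwrite('pics/lift.png',np.hstack(a))"
```

```text
t 4.6 pos [ 488.9 -181.8  218.3] rpy [ 3.1411e+00 -1.1000e-03  3.6000e-03] turn [ 0.001 -0.001 -0.004] shift [ 0.0028 -0.0039  0.0015]
[ 0.35128337 -0.56665318 -7.58092588] [-0.31185726  0.04448346 -0.03486007] 0.16922433352419974 97.9707384109497
side tray_bar [([314.6, 140.9], 0.77), ([166.6, 300.7], 0.41)]
side tray [([313.8, 168.6], 0.78)]
side tin [([293.1, 171.8], 0.65), ([305.0, 139.3], 0.49)]
244 98
top tray_bar [([349.3, 202.9], 0.7)]
top tray [([346.1, 207.3], 0.68)]
top tin [([398.0, 153.8], 0.83), ([312.7, 206.5], 0.78), ([412.0, 266.1], 0.6)]
277 150
```

View pics/lift.png

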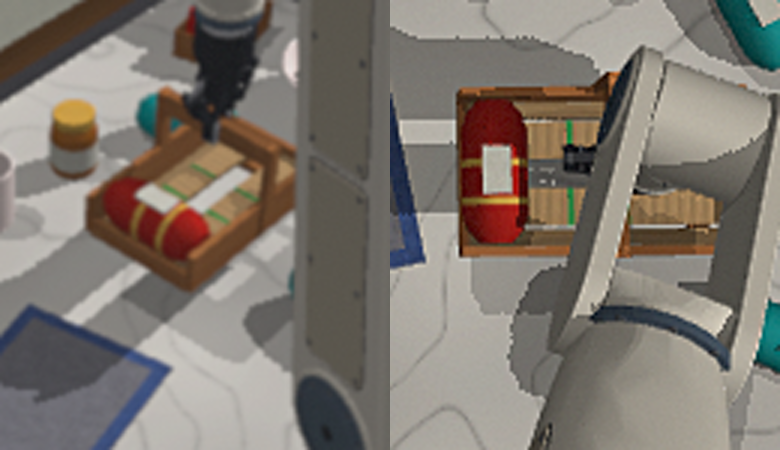

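The side crop shows the lifted, level tray with the tin at its +x end (crop 155,225), fully visible. In the top crop the tin is at (495,170), with the arm covering the −x half. I'll build a tin tracker from the side view.

```bash
cat > track.py <<'E'
from h import *
import json,os,itertools
S=4
def tray(s):
    A=R.from_euler("xyz",s["tcp_rot"]).as_matrix()
    M=np.column_stack([-A[:,1],-A[:,0],-A[:,2]])
    return M, s["eef_pos"]+A[:,2]*122.4
def tilt(s): return -tray(s)[0][2,0]          # + lowers +x end
def box(a,b): return np.array(list(itertools.product(*zip(a,b))),float)
OCC=[box((-8,-92,125),(8,92,155)),box((-10,-94,0),(10,-80,155)),box((-10,80,0),(10,94,155)),
     box((-150,80,0),(150,92,70)),box((138,-92,0),(150,92,36)),box((-30,-14,121),(30,14,280))]
def hull(img,pts,M,o,cam,off,v):
    p=np.array([proj(cam,o+M@q) for q in pts]); p=((p-off+.5)*S*16-8).astype(np.int32)
    cv2.fillConvexPoly(img,cv2.convexHull(p),v,shift=4)
a=np.linspace(0,2*np.pi,24,endpoint=False)
TIN=np.array([(rr*np.cos(k),yy,rr*np.sin(k)) for k in a for rr,yy in ((35,-55),(35,55),(25,72),(25,-72))])
def tin_x(im,s,cam="side",dbg=None):
    M,o=tray(s); c=proj(cam,o+M@np.array([0,0,65])).astype(int); off=c-70; n=140
    im=im[off[1]:off[1]+n,off[0]:off[0]+n].astype(int)
    red=((im[...,0]>70)&(im[...,0]>2.2*im[...,1])&(im[...,0]>2.2*im[...,2])).astype(np.uint8)
    red=cv2.morphologyEx(red,cv2.MORPH_CLOSE,cv2.getStructuringElement(2,(9,9)))
    red=cv2.resize(red*255,None,fx=S,fy=S,interpolation=cv2.INTER_LINEAR)>127
    ig=np.zeros(red.shape,np.uint8)
    for b in OCC: hull(ig,b,M,o,cam,off,1)
    roi=np.zeros_like(ig); hull(roi,box((-150,-92,0),(150,92,105)),M,o,cam,off,1)
    ok=(ig==0)&(roi==1); xs=np.arange(-120,125,2.); f=[]
    for x in xs:
        h=np.zeros_like(ig); z=30-x*x/2300+35
        hull(h,TIN+(x,0,z),M,o,cam,off,1); h=(h==1)&ok; rr=red&ok
        f.append((h&rr).sum()/max(1,(h|rr).sum()))
    f=np.array(f); i=int(np.clip(f.argmax(),3,len(f)-4)); k=np.polyfit(xs[i-3:i+4]-xs[i],f[i-3:i+4],2)
    d=np.clip(-k[1]/2/k[0],-6,6) if k[0]<0 else 0
    return xs[i]+d, f.max()
# --- filter: state x,v (m); commanded tilts are played through the model
G,MU=6.7,0.07
F="kf.json"
def load(): return json.load(open(F))
def save(k): json.dump(k,open(F,"w"))
def step(x,v,t,dt,b=0.):
    d=G*(t+x/1.185)+b
    if abs(v)<.003 and abs(d)<MU: return x,0.
    sg=np.sign(v) if abs(v)>=.003 else np.sign(d)
    v2=v+(d-MU*sg)*dt
    if v*v2<0: v2=0.
    x2=x+v2*dt
    if abs(x2)>.114: x2=np.sign(x2)*.114; v2=0.
    return x2,v2
def play(k,t_from,t_to,dur):
    P=np.array(k["P"]); n=max(1,round(dur/.01))
    for i in range(n):
        t=t_from+(t_to-t_from)*(i+.5)/n
        k["x"],k["v"]=step(k["x"],k["v"],t,dur/n)
        A=np.eye(2)+np.array([[0,1],[G/1.185,0]])*dur/n; P=A@P@A.T+np.diag([1e-8,.05**2*(dur/n)**2*5])
    k["P"]=P.tolist()
def meas(k,z,sd=.0025):
    P=np.array(k["P"]); K=P[:,0]/(P[0,0]+sd**2); e=z-k["x"]
    k["x"]+=K[0]*e; k["v"]+=K[1]*e; k["P"]=(P-np.outer(K,P[0])).tolist()
def look(k,n=3):
    out=[]
    for i in range(n):
        s=telemetry.sense(); im=imaging.grab_frame("side"); z,q=tin_x(im,s); out.append((round(s["clock"],2),round(z,1),round(q,2)))
        if q>.5: meas(k,z/1000)
        play(k,k["tilt"],k["tilt"],.05)
    print("meas",out,"tilt meas",round(tilt(s),4),"cmd",round(k["tilt"],4))
    print("est x %.1f mm v %.1f mm/s"%(1e3*k["x"],1e3*k["v"]))
    return im
def plan(k,T,xt=0.,n=8,ramp=0):
    "row tilts following a quintic to rest at xt in T"
    x,v=k["x"],k["v"]; a0=0. if abs(v)<.003 else G*(k["tilt"]+x/1.185)-MU*np.sign(v)
    A=np.array([[T**3,T**4,T**5],[3*T**2,4*T**3,5*T**4],[6*T,12*T**2,20*T**3]])
    c=np.linalg.solve(A,[xt-x-v*T-a0*T*T/2,-v-a0*T,-a0]); p=np.poly1d([c[2],c[1],c[0],a0/2,v,x]); out=[]
    sg=np.sign(xt-x) if abs(v)<.003 else np.sign(v)
    def need(t):
        if t>=T: return -xt/1.185
        return (p.deriv(2)(t)-G*p(t)/1.185+MU*sg)/G
    ts=[k["tilt"]+(need(0)-k["tilt"])*(i+1)/ramp for i in range(ramp)]+[need(.1*(i+1)) for i in range(n-ramp)]
    q=dict(k); prev=k["tilt"]; us=[]
    for t in ts:
        u=round(-(t-k["tilt"])/.7854,3); t=k["tilt"]-.7854*u; play(q,prev,t,.1); prev=t; us.append((u,round(.361*u,3),round(1e3*q["x"],1),round(1e3*q["v"])))
    print("u,shift_y,x,v",us); return us
def moved(us):
    k=load(); prev=t0=k["tilt"]
    for u in us:
        t=t0-.7854*u; play(k,prev,t,.1); prev=t
    k["tilt"]=prev; return k
E
python3 - <<'E'
from track import *
s=telemetry.sense(); print(tin_x(cv2.imread("pics/lift_side.png")[:,:,::-1],s), "tilt",tilt(s))
k=dict(x=.114,v=0.,P=np.diag([4e-6,1e-6]).tolist(),tilt=0.)
print(tin_x(cv2.imread("pics/side0.png")[:,:,::-1],dict(tcp_rot=np.array([np.pi,0,.005]),eef_pos=np.array([489,-181.7,122.4]))))
save(k); plan(k,2.4,ramp=3)
E
```

```text
Traceback (most recent call last):
  File "track.py", line 29, in tin_x
    hull(h,TIN+(x,0,z),M,o,cam,off,1); h=(h==1)&ok; rr=red&ok
    ~~~~^^^^^^^^^^^^^^^^^^^^^^^^^^^^^
  File "track.py", line 13, in hull
    p=np.array([proj(cam,o+M@q) for q in pts]); p=((p-off+.5)*S*16-8).astype(np.int32)
                ~~~~^^^^^^^^^^^
  File "h.py", line 11, in proj
    c=imaging.calibration(cam); M=np.linalg.inv(np.array(c["cam_to_world"]))
ValueError: time passes only in moves, steps and waits
```

```bash
python3 - <<'E'
from h import *
import json
json.dump({c:{a:np.array(b).tolist() for a,b in imaging.calibration(c).items()} for c in ("side","top")},open("cal.json","w"))
E
cat >> h.py <<'E'
import json as _j
_C=_j.load(open("cal.json"))
def proj(cam,P):
    c=_C[cam]; M=np.linalg.inv(np.array(c["cam_to_world"]))
    p=np.atleast_2d(P)@M[:3,:3].T+M[:3,3]
    return np.squeeze(np.column_stack([c["cx"]-c["fx"]*p[:,0]/p[:,2], c["cy"]+c["fy"]*p[:,1]/p[:,2]]))
E
sed -i 's/p=np.array(\[proj(cam,o+M@q) for q in pts\])/p=proj(cam,o+pts@M.T)/' track.py
cat > t.py <<'E'
from track import *
s=telemetry.sense(); print(tin_x(cv2.imread("pics/lift_side.png")[:,:,::-1],s), "tilt",tilt(s))
k=dict(x=.114,v=0.,P=np.diag([4e-6,1e-6]).tolist(),tilt=0.)
print(tin_x(cv2.imread("pics/side0.png")[:,:,::-1],dict(tcp_rot=np.array([np.pi,0,.005]),eef_pos=np.array([489,-181.7,122.4]))))
save(k); plan(k,2.4,ramp=3)
E
time python3 t.py
```

```text
(np.float64(119.32478000808564), np.float64(0.766880695940348)) tilt -0.00039190906020467053
(np.float64(124.0), np.float64(0.7658653298393528))
u,shift_y,x,v [(np.float64(0.045), np.float64(0.016), np.float64(114.0), 0), (np.float64(0.091), np.float64(0.033), np.float64(114.0), 0), (np.float64(0.136), np.float64(0.049), np.float64(114.0), 0), (np.float64(0.144), np.float64(0.052), np.float64(113.9), -2), (np.float64(0.15), np.float64(0.054), np.float64(113.4), -8), (np.float64(0.152), np.float64(0.055), np.float64(112.1), -17), (np.float64(0.152), np.float64(0.055), np.float64(109.9), -27), (np.float64(0.15), np.float64(0.054), np.float64(106.5), -38)]
real	0m1.512s
user	0m1.389s
sys	0m0.119s
```

```bash
cat > t2.py <<'E'
from track import *
s=telemetry.sense(); M,o=tray(s); im=cv2.imread("pics/lift_side.png"); cam="side"
c=proj(cam,o+M@np.array([0,0,65])).astype(int); off=c-70
im=cv2.resize(im[off[1]:off[1]+140,off[0]:off[0]+140],None,fx=4,fy=4,interpolation=cv2.INTER_CUBIC)
def draw(pts,col):
    p=((proj(cam,o+pts@M.T)-off+.5)*4).astype(np.int32); cv2.polylines(im,[cv2.convexHull(p)],True,col,1)
draw(TIN+(114,0,59.3),(255,255,0))
for b in OCC: draw(b,(0,255,0))
draw(np.array([(30,-60,30),(30,60,30),(30.,0,30)]),(255,0,255))
cv2.imwrite("pics/ov.png",im)
E
python3 t2.py
```

```text
(no output)
```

View pics/ov.png

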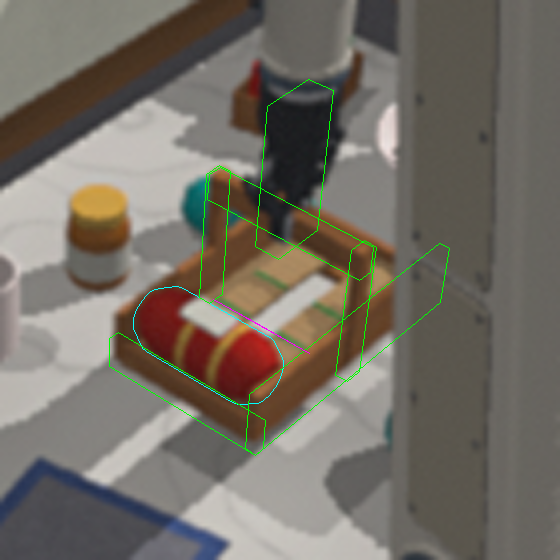

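The overlay (cyan tin, green boxes) sits about 3–4 px low against the real tray. The side calibration is slightly off, so I'll fit a pixel offset with the tin known to be at 114 mm.

```bash
sed -i 's/M,o=tray(s); c=proj(cam,o+M@np.array(\[0,0,65\])).astype(int); off=c-70; n=140/M,o=tray(s); c=proj(cam,o+M@np.array([0,0,65])).astype(int); off=c-70; n=140; sh=DUV[cam] if duv is None else np.array(duv)/; s/def tin_x(im,s,cam="side",dbg=None)/DUV={"side":np.array([0.,0.]),"top":np.zeros(2)}\ndef tin_x(im,s,cam="side",duv=None,xs=np.arange(-120,125,2.))/; s/; xs=np.arange(-120,125,2.); f=\[\]/; f=[]; off=off-sh/; s/i=int(np.clip/if len(f)<8: return xs[f.argmax()],f.max()\n    i=int(np.clip/' track.py
cat > t3.py <<'E'
from track import *
s=telemetry.sense(); im=cv2.imread("pics/lift_side.png")[:,:,::-1]
best=[]
for du in np.arange(-4,5,.5):
    for dv in np.arange(-8,3,.5): best.append((tin_x(im,s,duv=(du,dv),xs=np.array([114.]))[1],du,dv))
best.sort(reverse=True); print([tuple(round(float(a),3) for a in b) for b in best[:10]])
M,o=tray(s); print("bar proj",proj("side",o+M@np.array([0,0,140])),"origin",proj("side",o),"(marks 314.6,140.9 / 313.8,168.6)", "tin",proj("side",o+M@np.array([114,0,59.])),"top bar",proj("top",o+M@np.array([0,0,140])),"origin",proj("top",o),"marks 349.3,202.9 346.1,207.3")
E
python3 t3.py
```

```text
Traceback (most recent call last):
  File "t3.py", line 1, in <module>
    from track import *
  File "track.py", line 32
    f=np.array(f); if len(f)<8: return xs[f.argmax()],f.max()
                   ^^
SyntaxError: invalid syntax
```

```bash
sed -i 's/    f=np.array(f); if len/    f=np.array(f)\n    if len/' track.py; python3 t3.py
```

```text
[(0.775, -0.5, 1.5), (0.774, -0.5, 1.0), (0.774, 0.0, 1.0), (0.774, 0.0, 1.5), (0.77, -0.5, 2.0), (0.769, 0.0, 2.0), (0.769, -1.0, 1.0), (0.768, -1.0, 1.5), (0.766, 0.5, 1.5), (0.766, 0.5, 1.0)]
bar proj [315.62408699 140.19628458] origin [312.90181252 167.97334332] (marks 314.6,140.9 / 313.8,168.6) tin [295.35457849 170.79222637] top bar [352.06533066 203.38919489] origin [344.25444565 206.58649886] marks 349.3,202.9 346.1,207.3
```

```bash
sed -i 's/f.append(.*/f.append((h\&rr).sum()\/max(1,rr.sum()+.3*h.sum())*1.3)/' track.py; python3 t3.py; sed -i 's/"side":np.array(\[0.,0.\])/"side":np.array([-.25,1.2])/' track.py; python3 t.py
```

```text
[(0.932, 0.0, 0.5), (0.932, -0.5, 0.5), (0.932, 0.0, 1.0), (0.931, -0.5, 1.0), (0.93, -1.0, 0.5), (0.93, 0.5, 0.5), (0.928, -1.0, 0.0), (0.928, -0.5, 0.0), (0.928, 0.5, 1.0), (0.927, 0.0, 0.0)]
bar proj [315.62408699 140.19628458] origin [312.90181252 167.97334332] (marks 314.6,140.9 / 313.8,168.6) tin [295.35457849 170.79222637] top bar [352.06533066 203.38919489] origin [344.25444565 206.58649886] marks 349.3,202.9 346.1,207.3
(np.float64(111.20011609293728), np.float64(0.9319770344483276)) tilt -0.00039190906020467053
(np.float64(113.48170719309904), np.float64(0.9291587602783049))
u,shift_y,x,v [(np.float64(0.045), np.float64(0.016), np.float64(114.0), 0), (np.float64(0.091), np.float64(0.033), np.float64(114.0), 0), (np.float64(0.136), np.float64(0.049), np.float64(114.0), 0), (np.float64(0.144), np.float64(0.052), np.float64(113.9), -2), (np.float64(0.15), np.float64(0.054), np.float64(113.4), -8), (np.float64(0.152), np.float64(0.055), np.float64(112.1), -17), (np.float64(0.152), np.float64(0.055), np.float64(109.9), -27), (np.float64(0.15), np.float64(0.054), np.float64(106.5), -38)]
```

Call:
step_arm --moves '[[[0.045, 0, 0], [0, 0.016, 0], -1], [[0.091, 0, 0], [0, 0.033, 0.001], -1], [[0.136, 0, 0], [0, 0.049, 0.003], -1], [[0.144, 0, 0], [0, 0.052, 0.003], -1], [[0.15, 0, 0], [0, 0.054, 0.003], -1], [[0.152, 0, 0], [0, 0.055, 0.003], -1]]'

```text
clock: 5.6
eef_pos: [488.7, -192.6, 216.5]
tcp_rot: [-3.023, 0.0, 0.004]
contact_force: [1.1, -0.0, -7.8]
opening: 0.17
grasp_force: 98.1
```

```bash
sed -i 's/np.array(\[-.25,1.2\])/np.array([-.25,.6])/' track.py
python3 - <<'E'
from track import *
k=moved([.045,.091,.136,.144,.15,.152]); im=look(k); save(k)
for T in (2.4,1.8): plan(k,T)
E
```

```text
meas [(5.6, np.float64(105.7), np.float64(0.95)), (5.65, np.float64(102.3), np.float64(0.95)), (5.7, np.float64(101.5), np.float64(0.95))] tilt meas -0.1187 cmd -0.1194
est x 98.8 mm v -56.1 mm/s
u,shift_y,x,v [(np.float64(-0.017), np.float64(-0.006), np.float64(92.3), -70), (np.float64(-0.034), np.float64(-0.012), np.float64(84.7), -80), (np.float64(-0.05), np.float64(-0.018), np.float64(76.5), -85), (np.float64(-0.065), np.float64(-0.023), np.float64(67.9), -86), (np.float64(-0.08), np.float64(-0.029), np.float64(59.3), -85), (np.float64(-0.093), np.float64(-0.034), np.float64(51.0), -81), (np.float64(-0.104), np.float64(-0.038), np.float64(43.2), -75), (np.float64(-0.114), np.float64(-0.041), np.float64(36.1), -68)]
u,shift_y,x,v [(np.float64(-0.015), np.float64(-0.005), np.float64(92.3), -71), (np.float64(-0.031), np.float64(-0.011), np.float64(84.6), -81), (np.float64(-0.048), np.float64(-0.017), np.float64(76.1), -88), (np.float64(-0.064), np.float64(-0.023), np.float64(67.1), -91), (np.float64(-0.079), np.float64(-0.029), np.float64(58.0), -90), (np.float64(-0.093), np.float64(-0.034), np.float64(49.1), -88), (np.float64(-0.107), np.float64(-0.039), np.float64(40.6), -82), (np.float64(-0.119), np.float64(-0.043), np.float64(32.7), -75)]
```

Call:
step_arm --moves '[[[-0.017, 0, 0], [0, -0.006, 0], -1], [[-0.034, 0, 0], [0, -0.012, 0], -1], [[-0.05, 0, 0], [0, -0.018, 0], -1], [[-0.065, 0, 0], [0, -0.023, 0.001], -1]]'

```text
clock: 6.15
eef_pos: [488.8, -187.7, 217.2]
tcp_rot: [-3.074, -0.0, 0.004]
contact_force: [-0.3, 0.4, -6.9]
opening: 0.173
grasp_force: 98.1
```

Run:
```python
from track import *
k=moved([-.017,-.034,-.05,-.065]); im=look(k); save(k)
for T in (2.,1.5): plan(k,T)
```

```text
meas [(6.15, np.float64(78.8), np.float64(0.96)), (6.2, np.float64(76.1), np.float64(0.96)), (6.25, np.float64(75.4), np.float64(0.96))] tilt meas -0.0678 cmd -0.0683
est x 71.2 mm v -50.1 mm/s
u,shift_y,x,v [(np.float64(-0.003), np.float64(-0.001), np.float64(66.2), -49), (np.float64(-0.007), np.float64(-0.003), np.float64(61.3), -49), (np.float64(-0.012), np.float64(-0.004), np.float64(56.4), -49), (np.float64(-0.017), np.float64(-0.006), np.float64(51.4), -50), (np.float64(-0.023), np.float64(-0.008), np.float64(46.4), -50), (np.float64(-0.03), np.float64(-0.011), np.float64(41.4), -50), (np.float64(-0.037), np.float64(-0.013), np.float64(36.4), -49), (np.float64(-0.044), np.float64(-0.016), np.float64(31.5), -47)]
u,shift_y,x,v [(np.float64(0.003), np.float64(0.001), np.float64(66.2), -51), (np.float64(0.001), np.float64(0.0), np.float64(60.9), -54), (np.float64(-0.004), np.float64(-0.001), np.float64(55.2), -59), (np.float64(-0.012), np.float64(-0.004), np.float64(49.0), -64), (np.float64(-0.023), np.float64(-0.008), np.float64(42.3), -68), (np.float64(-0.036), np.float64(-0.013), np.float64(35.4), -69), (np.float64(-0.05), np.float64(-0.018), np.float64(28.6), -67), (np.float64(-0.063), np.float64(-0.023), np.float64(22.2), -61)]
```

Call:
step_arm --moves '[[[-0.003, 0, 0], [0, -0.001, 0], -1], [[-0.007, 0, 0], [0, -0.003, 0], -1], [[-0.012, 0, 0], [0, -0.004, 0], -1], [[-0.017, 0, 0], [0, -0.006, 0], -1]]'

```text
clock: 6.7
eef_pos: [488.7, -187.0, 217.1]
tcp_rot: [-3.087, 0.0, 0.003]
contact_force: [0.8, 0.2, -7.8]
opening: 0.175
grasp_force: 98.2
```

Run:
```python
from track import *
k=moved([-.003,-.007,-.012,-.017]); im=look(k); save(k)
for T in (1.8,1.4): plan(k,T)
```

```text
meas [(6.7, np.float64(72.1), np.float64(0.96)), (6.75, np.float64(72.1), np.float64(0.96)), (6.8, np.float64(72.1), np.float64(0.96))] tilt meas -0.0548 cmd -0.055
est x 71.4 mm v 0.0 mm/s
u,shift_y,x,v [(np.float64(0.032), np.float64(0.012), np.float64(71.4), -1), (np.float64(0.038), np.float64(0.014), np.float64(70.8), -9), (np.float64(0.041), np.float64(0.015), np.float64(69.3), -20), (np.float64(0.038), np.float64(0.014), np.float64(66.7), -32), (np.float64(0.032), np.float64(0.012), np.float64(62.8), -44), (np.float64(0.023), np.float64(0.008), np.float64(57.9), -54), (np.float64(0.01), np.float64(0.004), np.float64(52.1), -61), (np.float64(-0.004), np.float64(-0.001), np.float64(45.8), -64)]
u,shift_y,x,v [(np.float64(0.043), np.float64(0.016), np.float64(71.3), -3), (np.float64(0.055), np.float64(0.02), np.float64(70.2), -19), (np.float64(0.055), np.float64(0.02), np.float64(67.2), -38), (np.float64(0.045), np.float64(0.016), np.float64(62.3), -58), (np.float64(0.028), np.float64(0.01), np.float64(55.6), -73), (np.float64(0.006), np.float64(0.002), np.float64(47.7), -83), (np.float64(-0.018), np.float64(-0.006), np.float64(39.3), -84), (np.float64(-0.043), np.float64(-0.016), np.float64(31.2), -78)]
```

Call:
step_arm --moves '[[[0.032, 0, 0], [0, 0.012, 0], -1], [[0.038, 0, 0], [0, 0.014, 0], -1], [[0.041, 0, 0], [0, 0.015, 0], -1], [[0.038, 0, 0], [0, 0.014, 0], -1], [[0.032, 0, 0], [0, 0.012, 0], -1]]'

```text
clock: 7.35
eef_pos: [488.7, -189.3, 217.0]
tcp_rot: [-3.062, 0.0, 0.003]
contact_force: [-0.0, 0.5, -6.8]
opening: 0.171
grasp_force: 98.1
```

Run:
```python
from track import *
k=moved([.032,.038,.041,.038,.032]); im=look(k); save(k)
for T in (1.6,1.2): plan(k,T)
```

```text
meas [(7.35, np.float64(64.2), np.float64(0.95)), (7.4, np.float64(62.7), np.float64(0.95)), (7.45, np.float64(61.2), np.float64(0.95))] tilt meas -0.0797 cmd -0.0801
est x 57.8 mm v -55.5 mm/s
u,shift_y,x,v [(np.float64(-0.019), np.float64(-0.007), np.float64(51.7), -66), (np.float64(-0.036), np.float64(-0.013), np.float64(44.7), -71), (np.float64(-0.052), np.float64(-0.019), np.float64(37.6), -71), (np.float64(-0.065), np.float64(-0.023), np.float64(30.7), -67), (np.float64(-0.076), np.float64(-0.027), np.float64(24.3), -61), (np.float64(-0.084), np.float64(-0.03), np.float64(18.6), -53), (np.float64(-0.091), np.float64(-0.033), np.float64(13.8), -45), (np.float64(-0.095), np.float64(-0.034), np.float64(9.8), -36)]
u,shift_y,x,v [(np.float64(-0.015), np.float64(-0.005), np.float64(51.6), -67), (np.float64(-0.031), np.float64(-0.011), np.float64(44.5), -74), (np.float64(-0.048), np.float64(-0.017), np.float64(36.9), -77), (np.float64(-0.064), np.float64(-0.023), np.float64(29.2), -75), (np.float64(-0.079), np.float64(-0.029), np.float64(22.0), -70), (np.float64(-0.092), np.float64(-0.033), np.float64(15.5), -61), (np.float64(-0.102), np.float64(-0.037), np.float64(10.0), -49), (np.float64(-0.108), np.float64(-0.039), np.float64(5.9), -36)]
```

Call:
step_arm --moves '[[[-0.015, 0, 0], [0, -0.005, 0], -1], [[-0.031, 0, 0], [0, -0.011, 0], -1], [[-0.045, 0, 0], [0, -0.016, 0], -1]]'

```text
clock: 7.8
eef_pos: [488.7, -185.8, 217.3]
tcp_rot: [-3.098, -0.0, 0.004]
contact_force: [0.4, 0.1, -8.3]
opening: 0.167
grasp_force: 98.2
```

Run:
```python
from track import *
k=moved([-.015,-.031,-.045]); im=look(k); save(k)
for T in (1.6,1.2): plan(k,T)
```

```text
meas [(7.8, np.float64(45.5), np.float64(0.95)), (7.85, np.float64(43.5), np.float64(0.95)), (7.9, np.float64(41.5), np.float64(0.95))] tilt meas -0.0443 cmd -0.0448
est x 37.7 mm v -52.0 mm/s
u,shift_y,x,v [(np.float64(-0.01), np.float64(-0.004), np.float64(32.4), -52), (np.float64(-0.019), np.float64(-0.007), np.float64(27.3), -51), (np.float64(-0.027), np.float64(-0.01), np.float64(22.4), -47), (np.float64(-0.034), np.float64(-0.012), np.float64(17.8), -43), (np.float64(-0.039), np.float64(-0.014), np.float64(13.8), -38), (np.float64(-0.043), np.float64(-0.016), np.float64(10.4), -32), (np.float64(-0.046), np.float64(-0.017), np.float64(7.4), -27), (np.float64(-0.048), np.float64(-0.017), np.float64(5.1), -21)]
u,shift_y,x,v [(np.float64(-0.008), np.float64(-0.003), np.float64(32.4), -53), (np.float64(-0.017), np.float64(-0.006), np.float64(27.1), -52), (np.float64(-0.026), np.float64(-0.009), np.float64(22.0), -50), (np.float64(-0.034), np.float64(-0.012), np.float64(17.2), -46), (np.float64(-0.041), np.float64(-0.015), np.float64(12.9), -41), (np.float64(-0.048), np.float64(-0.017), np.float64(9.2), -34), (np.float64(-0.052), np.float64(-0.019), np.float64(6.2), -26), (np.float64(-0.055), np.float64(-0.02), np.float64(4.0), -18)]
```

Call:
step_arm --moves '[[[-0.007, 0, 0], [0, -0.003, 0], -1], [[-0.015, 0, 0], [0, -0.005, 0], -1], [[-0.023, 0, 0], [0, -0.008, 0], -1]]'

```text
clock: 8.25
eef_pos: [488.7, -184.5, 217.3]
tcp_rot: [-3.115, 0.0, 0.003]
contact_force: [-0.4, 0.3, -8.2]
opening: 0.174
grasp_force: 98.2
```

Run:
```python
from track import *
k=moved([-.007,-.015,-.023]); im=look(k); save(k)
for T in (1.2,.9): plan(k,T)
```

```text
meas [(8.25, np.float64(35.5), np.float64(0.96)), (8.3, np.float64(35.8), np.float64(0.96)), (8.35, np.float64(36.3), np.float64(0.96))] tilt meas -0.0265 cmd -0.0267
est x 34.4 mm v 0.0 mm/s
u,shift_y,x,v [(np.float64(0.033), np.float64(0.012), np.float64(34.3), -2), (np.float64(0.04), np.float64(0.014), np.float64(33.5), -13), (np.float64(0.038), np.float64(0.014), np.float64(31.5), -26), (np.float64(0.029), np.float64(0.01), np.float64(28.2), -37), (np.float64(0.014), np.float64(0.005), np.float64(24.0), -45), (np.float64(-0.002), np.float64(-0.001), np.float64(19.4), -46), (np.float64(-0.019), np.float64(-0.007), np.float64(15.0), -42), (np.float64(-0.033), np.float64(-0.012), np.float64(11.3), -32)]
u,shift_y,x,v [(np.float64(0.053), np.float64(0.019), np.float64(34.2), -7), (np.float64(0.06), np.float64(0.022), np.float64(32.3), -28), (np.float64(0.044), np.float64(0.016), np.float64(28.3), -49), (np.float64(0.015), np.float64(0.005), np.float64(22.6), -61), (np.float64(-0.019), np.float64(-0.007), np.float64(16.5), -60), (np.float64(-0.049), np.float64(-0.018), np.float64(11.2), -45), (np.float64(-0.064), np.float64(-0.023), np.float64(8.0), -21), (np.float64(-0.057), np.float64(-0.021), np.float64(7.3), 0)]
```

Call:
step_arm --moves '[[[0.035, 0, 0], [0, 0.013, 0], -1], [[0.045, 0, 0], [0, 0.016, 0], -1], [[0.042, 0, 0], [0, 0.015, 0], -1], [[0.032, 0, 0], [0, 0.012, 0], -1], [[0.016, 0, 0], [0, 0.006, 0], -1]]'

```text
clock: 8.9
eef_pos: [488.7, -185.7, 217.2]
tcp_rot: [-3.103, 0.0, 0.003]
contact_force: [0.0, 0.0, -8.1]
opening: 0.171
grasp_force: 98.2
```

Run:
```python
from track import *
k=moved([.035,.045,.042,.032,.016]); im=look(k); save(k)
for T in (1.,.8): plan(k,T)
```

```text
meas [(8.9, np.float64(29.7), np.float64(0.96)), (8.95, np.float64(27.9), np.float64(0.96)), (9.0, np.float64(27.1), np.float64(0.96))] tilt meas -0.0385 cmd -0.0393
est x 24.3 mm v -39.5 mm/s
u,shift_y,x,v [(np.float64(-0.012), np.float64(-0.004), np.float64(20.2), -43), (np.float64(-0.023), np.float64(-0.008), np.float64(15.9), -43), (np.float64(-0.033), np.float64(-0.012), np.float64(11.7), -39), (np.float64(-0.04), np.float64(-0.014), np.float64(8.1), -34), (np.float64(-0.045), np.float64(-0.016), np.float64(5.1), -27), (np.float64(-0.048), np.float64(-0.017), np.float64(2.8), -20), (np.float64(-0.048), np.float64(-0.017), np.float64(1.2), -12), (np.float64(-0.046), np.float64(-0.017), np.float64(0.3), -7)]
u,shift_y,x,v [(np.float64(-0.007), np.float64(-0.003), np.float64(20.1), -44), (np.float64(-0.019), np.float64(-0.007), np.float64(15.5), -46), (np.float64(-0.033), np.float64(-0.012), np.float64(11.0), -45), (np.float64(-0.046), np.float64(-0.017), np.float64(6.8), -38), (np.float64(-0.056), np.float64(-0.02), np.float64(3.6), -27), (np.float64(-0.059), np.float64(-0.021), np.float64(1.5), -15), (np.float64(-0.053), np.float64(-0.019), np.float64(0.7), -4), (-0.05, -0.018, np.float64(0.6), 0)]
```

Call:
step_arm --moves '[[[-0.005, 0, 0], [0, -0.002, 0], -1], [[-0.015, 0, 0], [0, -0.005, 0], -1], [[-0.027, 0, 0], [0, -0.01, 0], -1]]'

```text
clock: 9.35
eef_pos: [488.7, -183.7, 217.3]
tcp_rot: [-3.124, 0.0, 0.003]
contact_force: [-0.2, 0.1, -7.8]
opening: 0.174
grasp_force: 98.2
```

Run:
```python
from track import *
k=moved([-.005,-.015,-.027]); im=look(k); save(k)
for T in (1.,.7): plan(k,T)
```

```text
meas [(9.35, np.float64(18.5), np.float64(0.96)), (9.4, np.float64(18.1), np.float64(0.96)), (9.45, np.float64(17.8), np.float64(0.96))] tilt meas -0.0177 cmd -0.0181
est x 15.4 mm v -18.8 mm/s
u,shift_y,x,v [(np.float64(0.006), np.float64(0.002), np.float64(13.7), -17), (np.float64(0.007), np.float64(0.003), np.float64(11.9), -18), (np.float64(0.004), np.float64(0.001), np.float64(9.9), -20), (np.float64(-0.001), np.float64(-0.0), np.float64(7.8), -21), (np.float64(-0.008), np.float64(-0.003), np.float64(5.8), -20), (np.float64(-0.014), np.float64(-0.005), np.float64(4.0), -16), (np.float64(-0.019), np.float64(-0.007), np.float64(2.6), -11), (np.float64(-0.02), np.float64(-0.007), np.float64(1.9), -5)]
u,shift_y,x,v [(np.float64(0.019), np.float64(0.007), np.float64(13.5), -21), (np.float64(0.016), np.float64(0.006), np.float64(11.1), -28), (np.float64(0.001), np.float64(0.0), np.float64(8.0), -32), (np.float64(-0.019), np.float64(-0.007), np.float64(4.9), -29), (np.float64(-0.033), np.float64(-0.012), np.float64(2.6), -18), (np.float64(-0.033), np.float64(-0.012), np.float64(1.5), -5), (-0.023, -0.008, np.float64(1.5), 0), (-0.023, -0.008, np.float64(1.5), 0)]
```

Run:
```python
from track import *
k=load(); k["x"]=.0172;k["v"]=0.;save(k)
for T in (1.,.8): plan(k,T)
```

```text
u,shift_y,x,v [(np.float64(0.023), np.float64(0.008), np.float64(17.1), -2), (np.float64(0.027), np.float64(0.01), np.float64(16.5), -11), (np.float64(0.022), np.float64(0.008), np.float64(14.8), -20), (np.float64(0.012), np.float64(0.004), np.float64(12.5), -26), (np.float64(-0.0), np.float64(-0.0), np.float64(9.7), -28), (np.float64(-0.013), np.float64(-0.005), np.float64(7.0), -25), (np.float64(-0.023), np.float64(-0.008), np.float64(4.9), -17), (np.float64(-0.027), np.float64(-0.01), np.float64(3.7), -7)]
u,shift_y,x,v [(np.float64(0.034), np.float64(0.012), np.float64(17.1), -5), (np.float64(0.036), np.float64(0.013), np.float64(15.8), -19), (np.float64(0.022), np.float64(0.008), np.float64(13.2), -31), (np.float64(-0.0), np.float64(-0.0), np.float64(9.8), -35), (np.float64(-0.023), np.float64(-0.008), np.float64(6.4), -30), (np.float64(-0.037), np.float64(-0.013), np.float64(4.2), -16), (np.float64(-0.035), np.float64(-0.013), np.float64(3.4), -2), (-0.023, -0.008, np.float64(3.4), 0)]
```

Call:
step_arm --moves '[[[0.036, 0, 0], [0, 0.013, 0], -1], [[0.04, 0, 0], [0, 0.014, 0], -1], [[0.028, 0, 0], [0, 0.01, 0], -1], [[0.006, 0, 0], [0, 0.002, 0], -1], [[-0.017, 0, 0], [0, -0.006, 0], -1], [[-0.03, 0, 0], [0, -0.011, 0], -1]]'

```text
clock: 10.1
eef_pos: [488.7, -180.9, 217.4]
tcp_rot: [3.135, 0.0, 0.004]
contact_force: [0.1, 0.5, -8.7]
opening: 0.171
grasp_force: 98.1
```

Run:
```python
from track import *
k=moved([.036,.04,.028,.006,-.017,-.03]); im=look(k); save(k)
for T in (1.,.6): plan(k,T)
```

```text
meas [(10.1, np.float64(6.1), np.float64(0.97)), (10.15, np.float64(6.6), np.float64(0.97)), (10.2, np.float64(6.9), np.float64(0.98))] tilt meas 0.006 cmd 0.0055
est x 6.0 mm v -2.3 mm/s
u,shift_y,x,v [(np.float64(0.03), np.float64(0.011), np.float64(6.0), 0), (np.float64(0.031), np.float64(0.011), np.float64(5.9), -2), (np.float64(0.029), np.float64(0.01), np.float64(5.6), -4), (np.float64(0.026), np.float64(0.009), np.float64(5.1), -5), (np.float64(0.022), np.float64(0.008), np.float64(4.7), -4), (np.float64(0.019), np.float64(0.007), np.float64(4.5), 0), (np.float64(0.016), np.float64(0.006), np.float64(4.5), 0), (np.float64(0.015), np.float64(0.005), np.float64(4.5), 0)]
u,shift_y,x,v [(np.float64(0.041), np.float64(0.015), np.float64(6.0), -1), (np.float64(0.037), np.float64(0.013), np.float64(5.5), -8), (np.float64(0.022), np.float64(0.008), np.float64(4.5), -10), (np.float64(0.008), np.float64(0.003), np.float64(3.7), -5), (np.float64(0.004), np.float64(0.001), np.float64(3.7), 0), (0.007, 0.003, np.float64(3.7), 0), (0.007, 0.003, np.float64(3.7), 0), (0.007, 0.003, np.float64(3.7), 0)]
```

Call:
step_arm --moves '[[[0.014, 0, 0], [0, 0.005, 0], -1], [[0.014, 0, 0], [0, 0.005, 0], -1], [[0.014, 0, 0], [0, 0.005, 0], -1], [[0.014, 0, 0], [0, 0.005, 0], -1], [[0.014, 0, 0], [0, 0.005, 0], -1]]'

```text
clock: 10.75
eef_pos: [488.7, -182.6, 217.4]
tcp_rot: [-3.136, 0.0, 0.003]
contact_force: [0.2, -0.6, -7.6]
opening: 0.174
grasp_force: 98.1
```

Run:
```python
from track import *
k=moved([.014]*5); im=look(k); save(k)
s=telemetry.sense(); top=imaging.grab_frame("top")
a=[]
M,o=tray(s)
for c,i in (("side",im),("top",top)):
    u=proj(c,o+M@np.array([0,0,65.])).astype(int)-45
    a.append(cv2.resize(i[u[1]:u[1]+90,u[0]:u[0]+90,::-1],(400,400),interpolation=cv2.INTER_CUBIC))
cv2.imwrite("pics/mid.png",np.hstack(a))
```

```text
meas [(10.75, np.float64(10.3), np.float64(0.97)), (10.8, np.float64(10.3), np.float64(0.97)), (10.85, np.float64(10.6), np.float64(0.97))] tilt meas -0.0055 cmd -0.0055
est x 10.8 mm v 2.9 mm/s
```

View pics/mid.png

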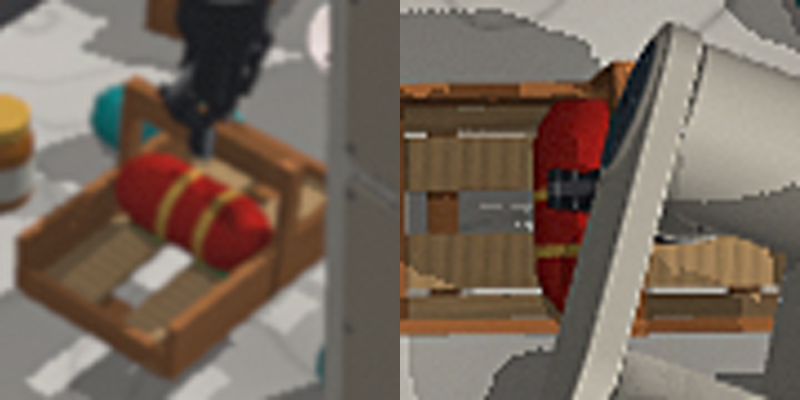

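The tin lies over the middle and hides the green lines in the side view (crop 195,210). In the top view its left edge is at crop 536. I'll cross-check with that edge and nudge it the rest of the way.

```bash
cat >> track.py <<'E'
def top_x():
    s=telemetry.sense(); im=imaging.grab_frame("top").astype(int); M,o=tray(s)
    red=(im[...,0]>70)&(im[...,0]>2.2*im[...,1])&(im[...,0]>2.2*im[...,2])
    c=proj("top",o+M@np.array([0,0,65.])).astype(int); w=red[c[1]-12:c[1]+6,c[0]-60:c[0]+40]
    e=np.median([np.argmax(q) for q in w if q.any()])+c[0]-60-.5
    xs=np.arange(-60,121,1.); cols=[]
    for x in xs: cols.append(proj("top",o+(TIN[abs(TIN[:,1])<60]+(x,0,65-x*x/2300))@M.T)[:,0].min())
    print("top-edge x",round(float(np.interp(-e,-np.array(cols)[::1],xs)),1))
E
python3 - <<'E'
from track import *
k=load(); top_x(); k["x"]=.0104;k["v"]=0.;save(k)
for T in (1.,.7): plan(k,T,-.002)
E
```

```text
top-edge x 12.1
u,shift_y,x,v [(np.float64(0.028), np.float64(0.01), np.float64(10.4), -1), (np.float64(0.03), np.float64(0.011), np.float64(9.9), -7), (np.float64(0.027), np.float64(0.01), np.float64(8.9), -13), (np.float64(0.02), np.float64(0.007), np.float64(7.3), -18), (np.float64(0.011), np.float64(0.004), np.float64(5.4), -19), (np.float64(0.002), np.float64(0.001), np.float64(3.6), -17), (np.float64(-0.006), np.float64(-0.002), np.float64(2.2), -11), (np.float64(-0.009), np.float64(-0.003), np.float64(1.6), -2)]
u,shift_y,x,v [(np.float64(0.042), np.float64(0.015), np.float64(10.3), -4), (np.float64(0.041), np.float64(0.015), np.float64(9.2), -17), (np.float64(0.023), np.float64(0.008), np.float64(7.0), -26), (np.float64(-0.001), np.float64(-0.0), np.float64(4.4), -25), (np.float64(-0.019), np.float64(-0.007), np.float64(2.4), -14), (np.float64(-0.021), np.float64(-0.008), np.float64(1.8), -2), (-0.009, -0.003, np.float64(1.8), 0), (-0.009, -0.003, np.float64(1.8), 0)]
```

Call:
step_arm --moves '[[[0.044, 0, 0], [0, 0.016, 0], -1], [[0.045, 0, 0], [0, 0.016, 0], -1], [[0.028, 0, 0], [0, 0.01, 0], -1], [[0.004, 0, 0], [0, 0.001, 0], -1], [[-0.014, 0, 0], [0, -0.005, 0], -1], [[-0.014, 0, 0], [0, -0.005, 0], -1], [[-0.007, 0, 0], [0, -0.003, 0], -1]]'

```text
clock: 11.7
eef_pos: [488.8, -181.3, 217.5]
tcp_rot: [-3.142, -0.0, 0.005]
contact_force: [-0.5, 0.2, -8.7]
opening: 0.174
grasp_force: 98.1
```

Run:
```python
from track import *
k=moved([.044,.045,.028,.004,-.014,-.014,-.007]); im=look(k); save(k); top_x()
```

```text
meas [(11.7, np.float64(0.1), np.float64(0.97)), (11.75, np.float64(0.5), np.float64(0.97)), (11.8, np.float64(0.3), np.float64(0.97))] tilt meas -0.0002 cmd 0.0
est x 0.3 mm v 0.0 mm/s
top-edge x -0.8
```

Call:
step_arm --moves '[[[0, 0, 0], [0, 0, 0], -1], [[0, 0, 0], [0, 0, 0], -1], [[0, 0, 0], [0, 0, 0], -1], [[0, 0, 0], [0, 0, 0], -1], [[0, 0, 0], [0, 0, 0], -1], [[0, 0, 0], [0, 0, 0], -1], [[0, 0, 0], [0, 0, 0], -1], [[0, 0, 0], [0, 0, 0], -1]]'

```text
clock: 12.7
eef_pos: [488.7, -181.9, 217.4]
tcp_rot: [3.142, -0.0, 0.004]
contact_force: [0.2, -0.3, -8.2]
opening: 0.169
grasp_force: 98.1
```

Run:
```python
from track import *
k=moved([0]*8); im=look(k,2); save(k)
```

```text
meas [(12.7, np.float64(0.4), np.float64(0.97)), (12.75, np.float64(0.3), np.float64(0.97))] tilt meas -0.0 cmd 0.0
est x 0.3 mm v 0.0 mm/s
```

Call:
step_arm --moves '[[[0, 0, 0], [0, 0, 0], -1], [[0, 0, 0], [0, 0, 0], -1], [[0, 0, 0], [0, 0, 0], -1], [[0, 0, 0], [0, 0, 0], -1], [[0, 0, 0], [0, 0, 0], -1], [[0, 0, 0], [0, 0, 0], -1], [[0, 0, 0], [0, 0, 0], -1], [[0, 0, 0], [0, 0, 0], -1]]'

```text
clock: 13.6
eef_pos: [488.7, -181.9, 217.4]
tcp_rot: [-3.142, -0.0, 0.004]
contact_force: [0.7, -0.0, -8.7]
opening: 0.176
grasp_force: 98.1
```

Call:
step_arm --moves '[[[0, 0, 0], [0, 0, 0], -1], [[0, 0, 0], [0, 0, 0], -1], [[0, 0, 0], [0, 0, 0], -1], [[0, 0, 0], [0, 0, 0], -1], [[0, 0, 0], [0, 0, 0], -1], [[0, 0, 0], [0, 0, 0], -1], [[0, 0, 0], [0, 0, 0], -1], [[0, 0, 0], [0, 0, 0], -1]]'

```text
clock: 14.4
eef_pos: [488.7, -181.9, 217.4]
tcp_rot: [-3.142, 0.0, 0.004]
contact_force: [-0.2, 0.1, -8.2]
opening: 0.172
grasp_force: 98.1
```

Call:
step_arm --moves '[[[0, 0, 0], [0, 0, 0], -1], [[0, 0, 0], [0, 0, 0], -1], [[0, 0, 0], [0, 0, 0], -1], [[0, 0, 0], [0, 0, 0], -1], [[0, 0, 0], [0, 0, 0], -1], [[0, 0, 0], [0, 0, 0], -1], [[0, 0, 0], [0, 0, 0], -1], [[0, 0, 0], [0, 0, 0], -1]]'

```text
clock: 15.2
eef_pos: [488.7, -181.9, 217.4]
tcp_rot: [-3.142, 0.0, 0.004]
contact_force: [0.5, -0.1, -8.6]
opening: 0.172
grasp_force: 98.1
```

Call:
step_arm --moves '[[[0, 0, 0], [0, 0, 0], -1], [[0, 0, 0], [0, 0, 0], -1], [[0, 0, 0], [0, 0, 0], -1], [[0, 0, 0], [0, 0, 0], -1], [[0, 0, 0], [0, 0, 0], -1], [[0, 0, 0], [0, 0, 0], -1], [[0, 0, 0], [0, 0, 0], -1], [[0, 0, 0], [0, 0, 0], -1]]'

```text
clock: 16.0
eef_pos: [488.7, -181.9, 217.4]
tcp_rot: [-3.142, 0.0, 0.004]
contact_force: [0.4, 0.4, -7.4]
opening: 0.176
grasp_force: 98.1
```

```bash
cat > carry.py <<'E'
from track import *
k=moved([0]*32); im=look(k,2); save(k); top_x()
t0=cv2.imread("pics/top0.png").astype(int); B,Gc,Rr=t0[...,0],t0[...,1],t0[...,2]
m=((B>1.5*Rr)&(B-Rr>25)).astype(np.uint8); m[:,:170]=0; m[:,295:]=0; m[:165]=0; m[270:]=0
m=cv2.morphologyEx(m,cv2.MORPH_OPEN,np.ones((2,2),np.uint8))
P=np.argwhere(m)[:,::-1]; h=cv2.convexHull(P.astype(np.float32))[:,0]
w=np.array([at_z("top",p,3)[:2] for p in h],np.float32); print("rect",cv2.minAreaRect(w),len(P))
t0=cv2.imread("pics/top0.png")
print("mug edge",at_z("top",(150+405/2.667,100+105/2.667),0),"jar",at_z("top",(150+537/2.667,100+110/2.667),0))
E
python3 carry.py
```

```text
meas [(16.0, np.float64(0.3), np.float64(0.97)), (16.05, np.float64(0.3), np.float64(0.97))] tilt meas 0.0 cmd 0.0
est x 0.3 mm v 0.0 mm/s
top-edge x -0.9
rect ((461.80084228515625, 183.82298278808594), (217.78565979003906, 338.20550537109375), 11.075298309326172) 1549
mug edge [734.99995763 -52.3204151    0.        ] jar [ 726.41345553 -227.27438271    0.        ]
```

Run:
```python
import numpy as np
N=64; p0=np.array([488.7,-181.9]); p1=np.array([463.5,183.5]); y0,y1=.004,.190
f=lambda i:(lambda s:10*s**3-15*s**4+6*s**5)(i/N)
for c in range(8):
    b=c*8; P=p0+(p1-p0)*f(b); Y=y0+(y1-y0)*f(b); rows=[]
    for i in range(1,9):
        d=(p0+(p1-p0)*f(b+i)-P)/200; u=-((y1-y0)*(f(b+i)-f(b)))/.7854
        tx=np.array([np.cos(Y),np.sin(Y)]); ty=np.array([np.sin(Y),-np.cos(Y)])
        rows.append(f"[[0,0,{u:.4f}],[{d@tx:.4f},{d@ty:.4f},0],-1]")
    print("["+",".join(rows)+"]")
```

```text
[[[0,0,-0.0000],[-0.0000,-0.0001,0],-1],[[0,0,-0.0001],[-0.0000,-0.0005,0],-1],[[0,0,-0.0002],[-0.0001,-0.0018,0],-1],[[0,0,-0.0005],[-0.0003,-0.0041,0],-1],[[0,0,-0.0010],[-0.0005,-0.0077,0],-1],[[0,0,-0.0017],[-0.0008,-0.0130,0],-1],[[0,0,-0.0026],[-0.0013,-0.0202,0],-1],[[0,0,-0.0038],[-0.0019,-0.0293,0],-1]]
[[[0,0,-0.0015],[-0.0007,-0.0114,0],-1],[[0,0,-0.0032],[-0.0016,-0.0251,0],-1],[[0,0,-0.0053],[-0.0026,-0.0412,0],-1],[[0,0,-0.0077],[-0.0037,-0.0598,0],-1],[[0,0,-0.0105],[-0.0050,-0.0810,0],-1],[[0,0,-0.0136],[-0.0065,-0.1047,0],-1],[[0,0,-0.0170],[-0.0081,-0.1310,0],-1],[[0,0,-0.0207],[-0.0099,-0.1599,0],-1]]
[[[0,0,-0.0041],[-0.0014,-0.0314,0],-1],[[0,0,-0.0084],[-0.0030,-0.0652,0],-1],[[0,0,-0.0131],[-0.0046,-0.1015,0],-1],[[0,0,-0.0181],[-0.0064,-0.1399,0],-1],[[0,0,-0.0234],[-0.0082,-0.1806,0],-1],[[0,0,-0.0289],[-0.0102,-0.2232,0],-1],[[0,0,-0.0347],[-0.0122,-0.2678,0],-1],[[0,0,-0.0407],[-0.0143,-0.3141,0],-1]]
[[[0,0,-0.0062],[-0.0007,-0.0479,0],-1],[[0,0,-0.0126],[-0.0013,-0.0972,0],-1],[[0,0,-0.0191],[-0.0020,-0.1477,0],-1],[[0,0,-0.0258],[-0.0027,-0.1993,0],-1],[
[... 679 characters left out ...]
2485,0],-1],[[0,0,-0.0366],[0.0198,-0.2823,0],-1],[[0,0,-0.0407],[0.0220,-0.3137,0],-1]]
[[[0,0,-0.0037],[0.0029,-0.0288,0],-1],[[0,0,-0.0071],[0.0056,-0.0550,0],-1],[[0,0,-0.0102],[0.0080,-0.0786,0],-1],[[0,0,-0.0130],[0.0102,-0.0997,0],-1],[[0,0,-0.0154],[0.0121,-0.1183,0],-1],[[0,0,-0.0175],[0.0137,-0.1344,0],-1],[[0,0,-0.0192],[0.0151,-0.1480,0],-1],[[0,0,-0.0207],[0.0163,-0.1593,0],-1]]
[[[0,0,-0.0012],[0.0011,-0.0091,0],-1],[[0,0,-0.0021],[0.0019,-0.0162,0],-1],[[0,0,-0.0028],[0.0026,-0.0215,0],-1],[[0,0,-0.0033],[0.0030,-0.0252,0],-1],[[0,0,-0.0036],[0.0033,-0.0274,0],-1],[[0,0,-0.0037],[0.0034,-0.0287,0],-1],[[0,0,-0.0038],[0.0035,-0.0291,0],-1],[[0,0,-0.0038],[0.0035,-0.0292,0],-1]]
```

Call:
step_arm --moves '[[[0, 0, 0], [0, -0.0001, 0], -1], [[0, 0, -0.0001], [0, -0.0005, 0], -1], [[0, 0, -0.0002], [-0.0001, -0.0018, 0], -1], [[0, 0, -0.0005], [-0.0003, -0.0041, 0], -1], [[0, 0, -0.001], [-0.0005, -0.0077, 0], -1], [[0, 0, -0.0017], [-0.0008, -0.013, 0], -1], [[0, 0, -0.0026], [-0.0013, -0.0202, 0], -1], [[0, 0, -0.0038], [-0.0019, -0.0293, 0], -1]]'

```text
clock: 16.95
eef_pos: [488.4, -175.9, 217.4]
tcp_rot: [3.142, -0.0, 0.007]
contact_force: [-0.1, 0.4, -7.9]
opening: 0.169
grasp_force: 98.1
```

Run:
```python
from track import *
k=load(); look(k,1)
```

```text
meas [(16.95, np.float64(-0.6), np.float64(0.97))] tilt meas 0.0 cmd 0.0
est x -0.1 mm v 0.0 mm/s
```

Steady so far, so I'll continue the carry.

Call:
step_arm --moves '[[[0, 0, -0.0015], [-0.0007, -0.0114, 0], -1], [[0, 0, -0.0032], [-0.0016, -0.0251, 0], -1], [[0, 0, -0.0053], [-0.0026, -0.0412, 0], -1], [[0, 0, -0.0077], [-0.0037, -0.0598, 0], -1], [[0, 0, -0.0105], [-0.005, -0.081, 0], -1], [[0, 0, -0.0136], [-0.0065, -0.1047, 0], -1], [[0, 0, -0.017], [-0.0081, -0.131, 0], -1], [[0, 0, -0.0207], [-0.0099, -0.1599, 0], -1]]'

```text
clock: 17.8
eef_pos: [486.1, -143.6, 217.4]
tcp_rot: [-3.142, -0.0, 0.023]
contact_force: [0.2, 0.6, -7.8]
opening: 0.172
grasp_force: 98.1
```

Run:
```python
from track import *
k=load(); look(k,1)
```

```text
meas [(17.8, np.float64(-0.4), np.float64(0.98))] tilt meas -0.0 cmd 0.0
est x -0.0 mm v 0.0 mm/s
```

Call:
step_arm --moves '[[[0, 0, -0.0041], [-0.0014, -0.0314, 0], -1], [[0, 0, -0.0084], [-0.003, -0.0652, 0], -1], [[0, 0, -0.0131], [-0.0046, -0.1015, 0], -1], [[0, 0, -0.0181], [-0.0064, -0.1399, 0], -1], [[0, 0, -0.0234], [-0.0082, -0.1806, 0], -1], [[0, 0, -0.0289], [-0.0102, -0.2232, 0], -1], [[0, 0, -0.0347], [-0.0122, -0.2678, 0], -1], [[0, 0, -0.0407], [-0.0143, -0.3141, 0], -1]]'

```text
clock: 18.65
eef_pos: [481.8, -80.5, 217.4]
tcp_rot: [-3.142, -0.0, 0.055]
contact_force: [0.1, -0.3, -8.0]
opening: 0.173
grasp_force: 98.1
```

Run:
```python
from track import *
k=load(); look(k,1)
```

```text
meas [(18.65, np.float64(0.3), np.float64(0.98))] tilt meas -0.0 cmd 0.0
est x 0.3 mm v 0.0 mm/s
```

Call:
step_arm --moves '[[[0, 0, -0.0062], [-0.0007, -0.0479, 0], -1], [[0, 0, -0.0126], [-0.0013, -0.0972, 0], -1], [[0, 0, -0.0191], [-0.002, -0.1477, 0], -1], [[0, 0, -0.0258], [-0.0027, -0.1993, 0], -1], [[0, 0, -0.0325], [-0.0034, -0.2516, 0], -1], [[0, 0, -0.0394], [-0.0042, -0.3046, 0], -1], [[0, 0, -0.0463], [-0.0049, -0.358, 0], -1], [[0, 0, -0.0532], [-0.0056, -0.4116, 0], -1]]'

```text
clock: 19.5
eef_pos: [476.2, 1.7, 217.4]
tcp_rot: [3.142, 0.0, 0.097]
contact_force: [-0.0, -0.5, -7.4]
opening: 0.17
grasp_force: 98.2
```

Call:
step_arm --moves '[[[0, 0, -0.0069], [0.0015, -0.0536, 0], -1], [[0, 0, -0.0138], [0.003, -0.107, 0], -1], [[0, 0, -0.0207], [0.0045, -0.16, 0], -1], [[0, 0, -0.0275], [0.006, -0.2123, 0], -1], [[0, 0, -0.0341], [0.0074, -0.2638, 0], -1], [[0, 0, -0.0407], [0.0088, -0.3143, 0], -1], [[0, 0, -0.047], [0.0102, -0.3636, 0], -1], [[0, 0, -0.0532], [0.0116, -0.4115, 0], -1]]'

```text
clock: 20.3
eef_pos: [470.5, 83.8, 217.4]
tcp_rot: [-3.142, -0.0, 0.139]
contact_force: [0.1, 0.2, -7.0]
opening: 0.17
grasp_force: 98.2
```

Run:
```python
from track import *
k=load(); look(k,1)
```

```text
meas [(20.3, np.float64(9.7), np.float64(0.97))] tilt meas -0.0 cmd 0.0
est x 4.8 mm v 8.9 mm/s
```

The tin has drifted to about +10 mm, probably because the camera pause stopped a moving tray. I'll add a small restoring tilt while decelerating.

Call:
step_arm --moves '[[[0.024, 0, -0.006], [0.0032, -0.0375, 0], -1], [[0.034, 0, -0.0118], [0.0064, -0.0785, 0], -1], [[0.034, 0, -0.0173], [0.0093, -0.121, 0], -1], [[0.034, 0, -0.0225], [0.0122, -0.1616, 0], -1]]'

```text
clock: 20.75
eef_pos: [468.6, 115.8, 217.4]
tcp_rot: [-3.115, -0.0, 0.156]
contact_force: [-0.1, -1.2, -7.3]
opening: 0.169
grasp_force: 98.2
```

Run:
```python
from track import *
k=load(); k["tilt"]=-.0267; look(k,1); s=telemetry.sense(); print(s["clock"],s["eef_pos"],s["tcp_rot"])
```

```text
meas [(20.75, np.float64(15.1), np.float64(0.97))] tilt meas -0.0267 cmd -0.0267
est x 7.1 mm v 6.9 mm/s
20.8 [468.5554144  116.80340549 217.44719101] [-3.11405619e+00 -4.48112942e-04  1.56164550e-01]
```

Call:
step_arm --moves '[[[0.015, 0, -0.005], [0.0027, -0.033, 0], -1], [[0.026, 0, -0.0097], [0.0052, -0.0652, 0], -1], [[0.026, 0, -0.0141], [0.0076, -0.099, 0], -1], [[0.022, 0, -0.0182], [0.0098, -0.1319, 0], -1]]'

```text
clock: 21.2
eef_pos: [466.4, 142.0, 218.1]
tcp_rot: [-3.098, -0.001, 0.17]
contact_force: [0.6, 0.6, -7.4]
opening: 0.174
grasp_force: 98.2
```

Run:
```python
from track import *
k=load(); k["tilt"]=-.0440; look(k,1); s=telemetry.sense(); print(s["clock"],s["eef_pos"],s["tcp_rot"])
```

```text
meas [(21.2, np.float64(8.1), np.float64(0.98))] tilt meas -0.0439 cmd -0.044
est x 3.7 mm v -2.0 mm/s
21.25 [466.38492917 142.9004855  218.21075777] [-3.09731836e+00 -9.79575245e-04  1.70419848e-01]
```

Call:
step_arm --moves '[[[-0.037, 0, -0.0037], [0.0029, -0.0422, 0], -1], [[-0.0637, 0, -0.0071], [0.0056, -0.078, 0], -1], [[-0.0637, 0, -0.0102], [0.008, -0.1016, 0], -1], [[-0.056, 0, -0.013], [0.0102, -0.1199, 0], -1]]'

```text
clock: 21.65
eef_pos: [464.2, 166.3, 219.1]
tcp_rot: [-3.141, -0.001, 0.182]
contact_force: [-0.2, -0.7, -7.4]
opening: 0.168
grasp_force: 98.3
```

Run:
```python
from track import *
k=load(); k["tilt"]=0; look(k,1); s=telemetry.sense(); print(s["clock"],s["eef_pos"],s["tcp_rot"])
```

```text
meas [(21.65, np.float64(-9.4), np.float64(0.99))] tilt meas -0.0007 cmd 0
est x -4.4 mm v -9.1 mm/s
21.7 [464.2977509  166.4681671  219.20050502] [-3.14002002e+00 -1.10858509e-03  1.81457548e-01]
```

Run:
```python
from track import *
k=load(); k["tilt"]=0; k["x"]=-.0095; k["v"]=0; k["P"]=np.diag([4e-6,9e-4]).tolist(); look(k,2); save(k)
```

```text
meas [(21.7, np.float64(-8.7), np.float64(0.99)), (21.75, np.float64(-7.6), np.float64(0.99))] tilt meas -0.0008 cmd 0
est x -8.3 mm v 0.0 mm/s
```

Call:
step_arm --moves '[[[-0.008, 0, 0], [0, -0.003, 0], -1], [[-0.008, 0, 0], [0, -0.003, 0], -1], [[-0.008, 0, 0], [0, -0.003, 0], -1]]'

```text
clock: 22.1
eef_pos: [464.2, 166.0, 219.2]
tcp_rot: [3.135, -0.001, 0.18]
contact_force: [-0.6, -0.0, -7.4]
opening: 0.172
grasp_force: 98.3
```

Run:
```python
from track import *
k=moved([-.008]*3); k["P"]=np.diag([4e-6,9e-4]).tolist(); look(k,3); save(k)
s=telemetry.sense(); print(s["clock"],s["eef_pos"],s["tcp_rot"])
```

```text
meas [(22.1, np.float64(-6.7), np.float64(0.99)), (22.15, np.float64(-6.8), np.float64(0.99)), (22.2, np.float64(-6.8), np.float64(0.99))] tilt meas 0.0063 cmd 0.0063
est x -7.0 mm v 0.0 mm/s
22.25 [464.24865169 166.12413626 219.17206418] [ 3.13535849e+00 -9.76701965e-04  1.80392985e-01]
```

Run:
```python
from track import *
k=load(); top_x(); k["x"]=-.0068; k["v"]=0; save(k); plan(k,.7,.002)
```

```text
top-edge x -60.0
u,shift_y,x,v [(np.float64(-0.03), np.float64(-0.011), np.float64(-6.7), 3), (np.float64(-0.029), np.float64(-0.01), np.float64(-6.0), 12), (np.float64(-0.016), np.float64(-0.006), np.float64(-4.4), 18), (np.float64(0.001), np.float64(0.0), np.float64(-2.6), 17), (np.float64(0.013), np.float64(0.005), np.float64(-1.3), 9), (np.float64(0.015), np.float64(0.005), np.float64(-1.0), 0), (0.01, 0.004, np.float64(-1.0), 0), (0.01, 0.004, np.float64(-1.0), 0)]
```

Call:
step_arm --moves '[[[-0.032, 0, 0], [0, -0.0115, 0], -1], [[-0.032, 0, 0], [0, -0.0115, 0], -1], [[-0.019, 0, 0], [0, -0.007, 0], -1], [[-0.001, 0, 0], [0, 0, 0], -1], [[0.012, 0, 0], [0, 0.0045, 0], -1], [[0.014, 0, 0], [0, 0.005, 0], -1], [[0.008, 0, 0], [0, 0.003, 0], -1]]'

```text
clock: 23.0
eef_pos: [464.5, 165.1, 219.2]
tcp_rot: [3.142, -0.001, 0.18]
contact_force: [0.3, -0.0, -7.5]
opening: 0.175
grasp_force: 98.2
```

Run:
```python
from track import *
k=moved([-.032,-.032,-.019,-.001,.012,.014,.008]); k["P"]=np.diag([4e-6,4e-4]).tolist(); im=look(k,3); save(k)
s=telemetry.sense(); print(s["clock"],s["eef_pos"],s["tcp_rot"])
top=imaging.grab_frame("top"); M,o=tray(s); a=[]
for c,i in (("side",im),("top",top)):
    i=np.ascontiguousarray(i[...,::-1]); u=proj(c,o+M@np.array([0,0,65.])).astype(int)-[65,75]
    i=cv2.resize(i[u[1]:u[1]+150,u[0]:u[0]+130],(390,450),interpolation=cv2.INTER_CUBIC); a.append(i); print(u)
cv2.imwrite("pics/mat.png",np.hstack(a))
```

```text
meas [(23.0, np.float64(15.1), np.float64(0.97)), (23.05, np.float64(15.6), np.float64(0.97)), (23.1, np.float64(16.8), np.float64(0.97))] tilt meas 0.0002 cmd 0.0
est x 15.2 mm v 37.0 mm/s
23.15 [464.3935284  165.66130367 219.20797234] [ 3.14146797e+00 -1.06450972e-03  1.80606159e-01]
[192 129]
[172 138]
```

View pics/mat.png

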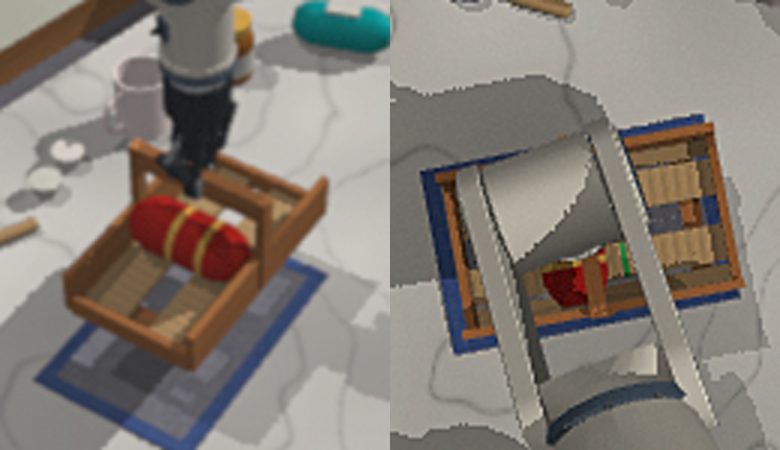

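The tin sits right of the middle and is rolling slowly outward: in the side crop it is at (190,235), about +17 mm. In the top view the −x green line shows at crop (622,258). I'll catch it now.

Run:
```python
from track import *
k=load(); k["x"]=.0185; k["v"]=.024; k["P"]=np.diag([9e-6,4e-4]).tolist(); save(k)
from scipy.optimize import minimize
def sim(ts):
    x,v=k["x"],k["v"]; p=0; c=0
    for t in ts:
        for i in range(10): x,v=step(x,v,p+(t-p)*(i+.5)/10,.01)
        c+=(t-p)**2*300; p=t
    return x,v,c
for t1,t2 in ((-.05,-.04),(-.05,-.05),(-.06,-.05)):
    x,v=k["x"],k["v"];p=0;o=[]
    for t in (t1,t1,t2,t2):
        for i in range(10): x,v=step(x,v,p+(t-p)*(i+.5)/10,.01)
        p=t;o.append((round(x*1e3,1),round(v*1e3)))
    print(t1,t2,o)
```

```text
-0.05 -0.04 [(np.float64(20.5), 11), (np.float64(20.4), -7), (np.float64(19.0), -19), (np.float64(16.5), -29)]
-0.05 -0.05 [(np.float64(20.5), 11), (np.float64(20.4), -7), (np.float64(18.8), -23), (np.float64(15.7), -39)]
-0.06 -0.05 [(np.float64(20.3), 8), (np.float64(19.8), -15), (np.float64(17.2), -34), (np.float64(12.7), -52)]
```

Call:
step_arm --moves '[[[0.064, 0, 0], [0, 0.023, 0], -1], [[0.064, 0, 0], [0, 0.023, 0], -1], [[0.045, 0, 0], [0, 0.016, 0], -1]]'

```text
clock: 23.5
eef_pos: [465.0, 161.8, 219.1]
tcp_rot: [-3.108, -0.001, 0.179]
contact_force: [0.5, 0.8, -7.8]
opening: 0.172
grasp_force: 98.3
```

Run:
```python
from track import *
k=moved([.064,.064,.045]); im=look(k,3); save(k); print(np.array(k["P"])[1,1]**.5)
for T in (1.,.8): plan(k,T)
```

```text
meas [(23.5, np.float64(27.5), np.float64(0.96)), (23.55, np.float64(27.3), np.float64(0.96)), (23.6, np.float64(27.0), np.float64(0.96))] tilt meas -0.0337 cmd -0.0353
est x 27.1 mm v 0.1 mm/s
0.01006111258765804
u,shift_y,x,v [(np.float64(0.019), np.float64(0.007), np.float64(26.8), -6), (np.float64(0.026), np.float64(0.009), np.float64(25.5), -20), (np.float64(0.019), np.float64(0.007), np.float64(22.7), -35), (np.float64(0.003), np.float64(0.001), np.float64(18.6), -45), (np.float64(-0.017), np.float64(-0.006), np.float64(13.8), -49), (np.float64(-0.037), np.float64(-0.013), np.float64(9.1), -45), (np.float64(-0.053), np.float64(-0.019), np.float64(5.2), -34), (np.float64(-0.06), np.float64(-0.022), np.float64(2.6), -18)]
u,shift_y,x,v [(np.float64(0.037), np.float64(0.013), np.float64(26.7), -11), (np.float64(0.04), np.float64(0.014), np.float64(24.4), -33), (np.float64(0.018), np.float64(0.006), np.float64(19.9), -52), (np.float64(-0.017), np.float64(-0.006), np.float64(14.1), -60), (np.float64(-0.052), np.float64(-0.019), np.float64(8.5), -52), (np.float64(-0.074), np.float64(-0.027), np.float64(4.4), -31), (np.float64(-0.071), np.float64(-0.026), np.float64(2.5), -8), (-0.045, -0.016, np.float64(2.4), 0)]
```

Call:
step_arm --moves '[[[0.02, 0, 0], [0, 0.007, 0], -1], [[0.027, 0, 0], [0, 0.01, 0], -1], [[0.02, 0, 0], [0, 0.007, 0], -1], [[0.004, 0, 0], [0, 0.0015, 0], -1]]'

```text
clock: 24.05
eef_pos: [465.0, 161.8, 219.1]
tcp_rot: [-3.104, -0.001, 0.18]
contact_force: [0.7, -0.9, -8.1]
opening: 0.17
grasp_force: 98.3
```

Run:
```python
from track import *
k=load(); k["tilt"]=-.0337; save(k); k=moved([.02,.027,.02,.004]); im=look(k,3); save(k)
for T in (1.,.7): plan(k,T)
```

```text
meas [(24.05, np.float64(19.2), np.float64(0.97)), (24.1, np.float64(17.6), np.float64(0.97)), (24.15, np.float64(16.5), np.float64(0.97))] tilt meas -0.0378 cmd -0.0368
est x 13.1 mm v -52.0 mm/s
u,shift_y,x,v [(np.float64(-0.036), np.float64(-0.013), np.float64(7.6), -54), (np.float64(-0.057), np.float64(-0.021), np.float64(2.7), -44), (np.float64(-0.066), np.float64(-0.024), np.float64(-0.9), -29), (np.float64(-0.065), np.float64(-0.023), np.float64(-3.0), -14), (np.float64(-0.057), np.float64(-0.021), np.float64(-3.6), 0), (np.float64(-0.045), np.float64(-0.016), np.float64(-3.6), 0), (np.float64(-0.034), np.float64(-0.012), np.float64(-3.6), 0), (np.float64(-0.026), np.float64(-0.009), np.float64(-3.8), -4)]
u,shift_y,x,v [(np.float64(-0.045), np.float64(-0.016), np.float64(7.7), -52), (np.float64(-0.064), np.float64(-0.023), np.float64(3.3), -38), (np.float64(-0.064), np.float64(-0.023), np.float64(0.5), -21), (np.float64(-0.053), np.float64(-0.019), np.float64(-0.8), -8), (np.float64(-0.039), np.float64(-0.014), np.float64(-1.1), 0), (np.float64(-0.03), np.float64(-0.011), np.float64(-1.2), -1), (-0.047, -0.017, np.float64(-1.2), 0), (-0.047, -0.017, np.float64(-1.2), 0)]
```

Call:
step_arm --moves '[[[-0.034, 0, 0], [0, -0.012, 0], -1], [[-0.052, 0, 0], [0, -0.019, 0], -1], [[-0.052, 0, 0], [0, -0.019, 0], -1]]'

```text
clock: 24.5
eef_pos: [464.2, 166.4, 219.3]
tcp_rot: [3.139, -0.001, 0.181]
contact_force: [-0.7, -0.2, -8.0]
opening: 0.171
grasp_force: 98.3
```

Run:
```python
from track import *
k=load(); k["tilt"]=-.0378; k["x"]=.0145; k["v"]=-.035; k["P"]=np.diag([9e-6,2e-4]).tolist(); save(k); k=moved([-.034,-.052,-.052]); im=look(k,3); k["tilt"]=tilt(telemetry.sense()); save(k)
for T in (1.,.7): plan(k,T)
```

```text
meas [(24.5, np.float64(3.5), np.float64(0.97)), (24.55, np.float64(3.3), np.float64(0.97)), (24.6, np.float64(3.3), np.float64(0.97))] tilt meas 0.0019 cmd 0.003
est x 2.7 mm v -2.1 mm/s
u,shift_y,x,v [(np.float64(0.02), np.float64(0.007), np.float64(2.7), 0), (np.float64(0.02), np.float64(0.007), np.float64(2.7), -1), (np.float64(0.019), np.float64(0.007), np.float64(2.6), -1), (np.float64(0.018), np.float64(0.006), np.float64(2.5), 0), (np.float64(0.016), np.float64(0.006), np.float64(2.5), 0), (np.float64(0.015), np.float64(0.005), np.float64(2.5), 0), (np.float64(0.014), np.float64(0.005), np.float64(2.5), 0), (np.float64(0.014), np.float64(0.005), np.float64(2.5), 0)]
u,shift_y,x,v [(np.float64(0.022), np.float64(0.008), np.float64(2.7), 0), (np.float64(0.021), np.float64(0.008), np.float64(2.6), -2), (np.float64(0.018), np.float64(0.006), np.float64(2.4), 0), (np.float64(0.014), np.float64(0.005), np.float64(2.4), 0), (np.float64(0.011), np.float64(0.004), np.float64(2.4), 0), (np.float64(0.011), np.float64(0.004), np.float64(2.4), 0), (np.float64(0.003), np.float64(0.001), np.float64(2.4), 0), (np.float64(0.003), np.float64(0.001), np.float64(2.4), 0)]
```

Call:
step_arm --moves '[[[0.003, 0, 0], [0, 0.001, 0], -1], [[0.003, 0, 0], [0, 0.001, 0], -1], [[0.003, 0, 0], [0, 0.001, 0], -1], [[0.003, 0, 0], [0, 0.001, 0], -1], [[0.003, 0, 0], [0, 0.001, 0], -1]]'

```text
clock: 25.15
eef_pos: [464.3, 165.7, 219.3]
tcp_rot: [-3.142, -0.001, 0.18]
contact_force: [-0.2, -0.2, -7.2]
opening: 0.172
grasp_force: 98.3
```

Run:
```python
from track import *
k=moved([.003]*5); im=look(k,2); s=telemetry.sense(); k["tilt"]=tilt(s); k["x"]=.003;k["v"]=0; save(k)
print(s["clock"],s["eef_pos"],s["tcp_rot"])
M,o=tray(s)
for p,q in (((712,125),(-150,-92,70)),((742,288),(-150,92,70))):
    w=o+M@np.array(q,float); print(at_z("top",(172+(p[0]-390)/3,138+p[1]/3),w[2]),w)
print([at_z("top",(172+(p[0]-390)/3,138+p[1]/3),3)[:2].round(1) for p in ((420,172),(705,115),(742,293),(457,353))])
```

```text
meas [(25.15, np.float64(3.2), np.float64(0.98)), (25.2, np.float64(3.2), np.float64(0.98))] tilt meas 0.0 cmd -0.0004
est x 3.2 mm v 0.0 mm/s
25.25 [464.34188726 165.71129998 219.31903282] [ 3.14158315e+00 -9.83542815e-04  1.80562201e-01]
[570.09634872  33.19322867 167.01096992] [581.83437637  34.68022902 167.01096992]
[398.63477907   3.49959896 166.82999807] [400.82577277   1.63703499 166.82999807]
[array([537.9, 373.5]), array([602.8,  37.2]), array([393.9,  -3.9]), array([325.9, 328.2])]
```

Call:
step_arm --moves '[[[0, 0, 0], [0, -0.0001, 0], -1], [[0, 0, -0.0001], [0.0001, -0.0004, 0], -1], [[0, 0, -0.0002], [0.0005, -0.0014, 0], -1], [[0, 0, -0.0004], [0.001, -0.0031, 0], -1], [[0, 0, -0.0008], [0.0019, -0.0057, 0], -1], [[0, 0, -0.0012], [0.0031, -0.0091, 0], -1], [[0, 0, -0.0018], [0.0045, -0.0133, 0], -1], [[0, 0, -0.0025], [0.0062, -0.0184, 0], -1]]'

```text
clock: 26.05
eef_pos: [464.9, 169.6, 219.3]
tcp_rot: [3.142, -0.001, 0.183]
contact_force: [-0.3, 0.6, -8.2]
opening: 0.172
grasp_force: 98.3
```

Call:
step_arm --moves '[[[0, 0, -0.0008], [0.0019, -0.0057, 0], -1], [[0, 0, -0.0016], [0.0041, -0.012, 0], -1], [[0, 0, -0.0025], [0.0063, -0.0186, 0], -1], [[0, 0, -0.0035], [0.0086, -0.0254, 0], -1], [[0, 0, -0.0044], [0.0109, -0.0322, 0], -1], [[0, 0, -0.0053], [0.0132, -0.0388, 0], -1], [[0, 0, -0.0062], [0.0153, -0.0451, 0], -1], [[0, 0, -0.007], [0.0172, -0.0508, 0], -1]]'

```text
clock: 26.85
eef_pos: [466.4, 180.3, 219.3]
tcp_rot: [3.142, -0.001, 0.188]
contact_force: [0.2, 0.2, -6.6]
opening: 0.172
grasp_force: 98.3
```

Call:
step_arm --moves '[[[0, 0, -0.0007], [0.0017, -0.005, 0], -1], [[0, 0, -0.0013], [0.0032, -0.0093, 0], -1], [[0, 0, -0.0017], [0.0043, -0.0127, 0], -1], [[0, 0, -0.0021], [0.0052, -0.0153, 0], -1], [[0, 0, -0.0023], [0.0058, -0.017, 0], -1], [[0, 0, -0.0025], [0.0061, -0.0179, 0], -1], [[0, 0, -0.0025], [0.0062, -0.0183, 0], -1], [[0, 0, -0.0025], [0.0062, -0.0184, 0], -1]]'

```text
clock: 27.65
eef_pos: [466.9, 184.0, 219.3]
tcp_rot: [3.142, -0.001, 0.19]
contact_force: [0.6, 0.4, -7.8]
opening: 0.172
grasp_force: 98.3
```

Run:
```python
from track import *
k=load(); im=look(k,3); s=telemetry.sense(); k["tilt"]=tilt(s); save(k)
print(s["clock"],s["eef_pos"],s["tcp_rot"],s["grasp_force"])
```

```text
meas [(27.65, np.float64(3.3), np.float64(0.97)), (27.7, np.float64(3.3), np.float64(0.97)), (27.75, np.float64(3.3), np.float64(0.97))] tilt meas 0.0001 cmd 0.0
est x 3.2 mm v 0.0 mm/s
27.8 [466.94735845 183.99068486 219.32361204] [ 3.14156357e+00 -9.46957677e-04  1.89954857e-01] 98.26618909835815
```

Centred, level, and the tin is at rest. Hold for more than five seconds (7 calls of 0.8 s), then verify.

Call:
step_arm --moves '[[[0, 0, 0], [0, 0, 0], -1], [[0, 0, 0], [0, 0, 0], -1], [[0, 0, 0], [0, 0, 0], -1], [[0, 0, 0], [0, 0, 0], -1], [[0, 0, 0], [0, 0, 0], -1], [[0, 0, 0], [0, 0, 0], -1], [[0, 0, 0], [0, 0, 0], -1], [[0, 0, 0], [0, 0, 0], -1]]'

```text
clock: 28.6
eef_pos: [467.0, 184.0, 219.3]
tcp_rot: [-3.142, -0.001, 0.19]
contact_force: [-0.3, -0.1, -7.7]
opening: 0.174
grasp_force: 98.3
```

Call:
step_arm --moves '[[[0, 0, 0], [0, 0, 0], -1], [[0, 0, 0], [0, 0, 0], -1], [[0, 0, 0], [0, 0, 0], -1], [[0, 0, 0], [0, 0, 0], -1], [[0, 0, 0], [0, 0, 0], -1], [[0, 0, 0], [0, 0, 0], -1], [[0, 0, 0], [0, 0, 0], -1], [[0, 0, 0], [0, 0, 0], -1]]'

```text
clock: 29.4
eef_pos: [467.0, 184.0, 219.3]
tcp_rot: [3.142, -0.001, 0.19]
contact_force: [0.3, -0.3, -7.1]
opening: 0.171
grasp_force: 98.3
```

Call:
step_arm --moves '[[[0, 0, 0], [0, 0, 0], -1], [[0, 0, 0], [0, 0, 0], -1], [[0, 0, 0], [0, 0, 0], -1], [[0, 0, 0], [0, 0, 0], -1], [[0, 0, 0], [0, 0, 0], -1], [[0, 0, 0], [0, 0, 0], -1], [[0, 0, 0], [0, 0, 0], -1], [[0, 0, 0], [0, 0, 0], -1]]'

```text
clock: 30.2
eef_pos: [467.0, 184.0, 219.3]
tcp_rot: [3.142, -0.001, 0.19]
contact_force: [-0.8, 0.6, -8.1]
opening: 0.17
grasp_force: 98.3
```

Call:
step_arm --moves '[[[0, 0, 0], [0, 0, 0], -1], [[0, 0, 0], [0, 0, 0], -1], [[0, 0, 0], [0, 0, 0], -1], [[0, 0, 0], [0, 0, 0], -1], [[0, 0, 0], [0, 0, 0], -1], [[0, 0, 0], [0, 0, 0], -1], [[0, 0, 0], [0, 0, 0], -1], [[0, 0, 0], [0, 0, 0], -1]]'

```text
clock: 31.0
eef_pos: [467.0, 184.0, 219.3]
tcp_rot: [3.142, -0.001, 0.19]
contact_force: [-0.4, -0.0, -7.4]
opening: 0.171
grasp_force: 98.3
```

Call:
step_arm --moves '[[[0, 0, 0], [0, 0, 0], -1], [[0, 0, 0], [0, 0, 0], -1], [[0, 0, 0], [0, 0, 0], -1], [[0, 0, 0], [0, 0, 0], -1], [[0, 0, 0], [0, 0, 0], -1], [[0, 0, 0], [0, 0, 0], -1], [[0, 0, 0], [0, 0, 0], -1], [[0, 0, 0], [0, 0, 0], -1]]'

```text
clock: 31.8
eef_pos: [466.9, 184.0, 219.3]
tcp_rot: [3.142, -0.001, 0.19]
contact_force: [0.5, -0.2, -7.5]
opening: 0.169
grasp_force: 98.3
```

Call:
step_arm --moves '[[[0, 0, 0], [0, 0, 0], -1], [[0, 0, 0], [0, 0, 0], -1], [[0, 0, 0], [0, 0, 0], -1], [[0, 0, 0], [0, 0, 0], -1], [[0, 0, 0], [0, 0, 0], -1], [[0, 0, 0], [0, 0, 0], -1], [[0, 0, 0], [0, 0, 0], -1], [[0, 0, 0], [0, 0, 0], -1]]'

```text
clock: 32.6
eef_pos: [466.9, 184.0, 219.3]
tcp_rot: [3.142, -0.001, 0.19]
contact_force: [0.1, 0.1, -8.4]
opening: 0.172
grasp_force: 98.3
```

Call:
step_arm --moves '[[[0, 0, 0], [0, 0, 0], -1], [[0, 0, 0], [0, 0, 0], -1], [[0, 0, 0], [0, 0, 0], -1], [[0, 0, 0], [0, 0, 0], -1], [[0, 0, 0], [0, 0, 0], -1], [[0, 0, 0], [0, 0, 0], -1], [[0, 0, 0], [0, 0, 0], -1], [[0, 0, 0], [0, 0, 0], -1]]'

```text
clock: 33.4
eef_pos: [466.9, 184.0, 219.3]
tcp_rot: [3.142, -0.001, 0.19]
contact_force: [0.7, 0.2, -6.9]
opening: 0.169
grasp_force: 98.3
```

Run:
```python
from track import *
k=load(); im=look(k,2); s=telemetry.sense()
print(s["clock"],s["eef_pos"],s["tcp_rot"],s["grasp_force"])
top=imaging.grab_frame("top"); M,o=tray(s); a=[]
for c,i in (("side",im),("top",top)):
    u=proj(c,o+M@np.array([0,0,65.])).astype(int)-[65,75]; print(u)
    a.append(cv2.resize(i[u[1]:u[1]+150,u[0]:u[0]+130,::-1],(390,450),interpolation=cv2.INTER_CUBIC))
cv2.imwrite("pics/end.png",np.hstack(a))
```

```text
meas [(33.4, np.float64(3.2), np.float64(0.97)), (33.45, np.float64(3.2), np.float64(0.97))] tilt meas 0.0 cmd 0.0
est x 3.2 mm v 0.0 mm/s
33.5 [466.9651225  184.02706463 219.31764211] [ 3.14157832e+00 -9.93064767e-04  1.89951557e-01] 98.2672905921936
[188 131]
[166 137]
```

View pics/end.png

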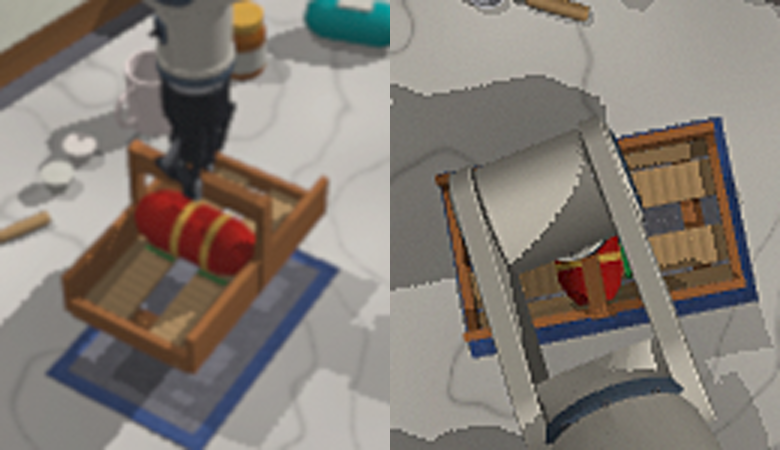

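The final picture shows the tray level and lined up over the mat. The tin is at rest between the green lines, which show on either side of it: side crop (150,250)/(220,272), top crop (626,262).

```bash
python3 -c "
from rig import r
print(r.sign_off())"
```

```text
the job is handed in; nothing more can be done
None
```

The job is handed in at about 33.5 s: the tray is held level above the middle of the mat and lined up with it, and the red tin was measured at rest about 3 mm from the crest, between the green lines, for over five seconds. During the carry the tin strayed to about 27 mm off the crest before I brought it back, well clear of the end rims.

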